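# Take the pile of optics parts apart onto their inspection plates

## Robot

A 6-joint arm with a two-finger parallel gripper is mounted at the origin on a cart in front of the work surface, level with it; the furniture and walls round the work are solid. World frame = base frame: x ahead of the robot, y to its left, z up, the work surface at z = 0. Lengths are in m, angles in rad, forces in N, time in s.
With the tool pointing down it reaches from about 0.35 to 0.975 m from the base axis. Payload 4.9 kg.
Tool frame: the origin (TCP) lies at the very end of the fingers, on their centre line; the grasp point (between the pads) lies 19 mm behind it; z points along the fingers, y is the direction in which the jaws open and shut (so a half turn about z gives the same grasp; the last joint's range is limited). The gripper opens to 85 mm and grips with 20 to 120 N. Pads are 22 mm wide; open, the fingers measure 114 mm over their backs; the gripper's body (76 mm by 85 mm) begins 54 mm behind the grasp point. The pads swing forward as they close: fully open they stand 13 mm farther back than shut.
Start: joints at [1.111, 0.053, 1.613, -0, 1.476, -0.119], TCP at [0.209, 0.589, 0.198] pointing down, gripper open.
Joint ranges: [-3.01, 3.01], [-1.01, 2.22], [0.06, 2.58], [-1.02, 4.17], [0.09, 2.62], [-3.14, 3.14]. Speed limits (rad/s): [2.57, 2.57, 3.14, 3.14, 3.14, 3.14].

## Interface

Orientations are given as a unit quaternion [w, x, y, z].
In Python, from plant import state, eyes, job_done gives the robot as it stands.
- The arm moves only by the tool apply_moves, never from a script. Its argument "commands" is a list of rows, each an object with "linear": the shift along the tool's x, y, z in m, a list of three; "delta_rot": the turn, a rotation vector about the tool's x, y, z in degrees, a list of three; "fingers": the closure in counts, from 0 (fully open) to 255 (shut). In form: [{"linear": [x, y, z], "delta_rot": [wx, wy, wz], "fingers": fingers}, ...]. A call has exactly 8 rows; each row is the pose to reach, as a shift and turn from the pose commanded when the call began, along the tool's axes at that moment; what a row does not reach only later rows make up. A row lasts 1/10 s, in which the tool goes at most 50 mm and 8.59 degrees, less where a joint would pass 70% of its speed; a pose out of reach is approached as far as the arm can. A call with a gripper value outside its range is refused whole. The fingers move at their own pace and stop on an object; the grip force is fixed at half the most. Time passes only in rows, so rows that repeat a pose let the fingers close, or fill a call up. It gives the time, the measured TCP pose, the force and the opening at its end, in the units of the state.
- state(): the state, without advancing time (a new reading comes with each control period).
- eyes.grab_frame(name): name is "scene" or "top"; returns the picture (420x560x3 uint8, red, green, blue); there is no depth.
- eyes.camera_params(name): a dict with "fx", "fy", "cx", "cy" (pixels), "position" and "rotation" of the camera in the world. Camera axes: x right, y down, z forward; pixel columns grow to the right and rows downward; lengths in m; the calibration is good to about 2 mm. A picture is of the moment at which its call begins. camera_params takes no time and is no camera call.
- job_done(): hands the job in, once; it reports no verdict.
The state is a dict: "time": time; "joint_pos": joint angles; "joint_vel": joint speeds; "joint_efforts": joint torques, N m; "tool_pos": TCP position; "tool_rot": TCP orientation; "contact_force": force on the tool from outside, world axes, zero at the start; "ft_torque": the same for the moment, N m; "gripper_width": opening from 0.0 (shut) to 1.0 (fully open).
Only numpy, scipy, OpenCV 4.12 (cv2) and the standard library are available. Lean on these libraries where they do the work, as an engineer would, in place of code of your own. Each camera call takes 0.05 s, during which the arm holds its last target.

## Task

Take the pile of parts down from the top, one piece at a time (round cap, amber bar, black block, then the carton), and lay each, right side up as it was, in the middle of the screwed-down aluminium plate whose black inlay has its outline, lengthwise along the plate and squared up with it. Let go of everything at the end, and do not knock over or shift the mirror mount and the brown dropper bottle that stand nearby.

Things in the scene. Friction and masses are not known exactly. Their poses are not given: they have to be found in the camera images.
- lens_cap: top of the pile: black plastic round lens cap, 34 mm diameter, 10 mm high, lying flat; origin in the middle of its underside, z up. It lies about the middle of the amber bar. Belongs on cap_plate; any turn will do
- amber_bar: amber plastic bar, 25 (x) x 60 (y) x 16 mm high, one end bevelled; origin in the middle of its underside, z up. In the pile it lies crosswise on the black block. Belongs on bar_plate, either way round
- beam_block: plain black block, 50 (x) x 35 (y) x 30 mm high; origin in the middle of its underside, z up. In the pile it lies on the carton with its 50 mm side roughly along the carton. Belongs on block_plate, either way round
- carton: bottom of the pile: closed brown carton with a red band, 59 (x) x 121 (y) x 35.5 mm high; origin in the middle of its underside, z up, standing on the table (z = 0). Belongs on carton_plate, either way round
- cap_plate: round aluminium plate 6 mm thick, screwed down to the table (does not move), with a black inlay in the outline of its part and tiny screws near the rim; origin in the middle of its underside, top 6 mm above it; diameter 54 mm, round inlay 37 mm
- bar_plate: slim oblong aluminium plate 6 mm thick, screwed down to the table (does not move), with a black inlay in the outline of its part and tiny screws near the rim; origin in the middle of its underside, top 6 mm above it; 45 (x) x 80 (y) mm, inlay 28 x 63 mm
- block_plate: small broad aluminium plate 6 mm thick, screwed down to the table (does not move), with a black inlay in the outline of its part and tiny screws near the rim; origin in the middle of its underside, top 6 mm above it; 70 (x) x 55 (y) mm, inlay 53 x 38 mm
- carton_plate: large oblong aluminium plate 6 mm thick, screwed down to the table (does not move), with a black inlay in the outline of its part and tiny screws near the rim; origin in the middle of its underside, top 6 mm above it; 79 (x) x 141 (y) mm, inlay 62 x 124 mm
- mirror_mount: bystander, loose: black mirror mount on a post, 46 x 48 mm, 103 mm tall, standing at the left beside the enclosure; origin in the middle of its underside. (Scenery to avoid: fixed rotation stage, 0.21 m tall, at x 0.46 to 0.62, y -0.31 to -0.20; its thin rod runs 0.10 m high from (0.59, -0.25) to (0.79, 0.10). Pass it above 0.25 m or nearer than x = 0.42)
- dropper_bottle: bystander, loose: brown dropper bottle with white cap, 32 mm diameter, 70 mm tall, standing at the front left beside the enclosure (another one at the back right is scenery); origin in the middle of its underside
There are look-alikes about, which are no part of the job. What is shaped like the beam_block but red is not meant.

How it is judged:
On the way, in this order (a step that is already met when the one before it is completed fails the run):
1. the cap lies on the round plate, released (horizontal distance between lens_cap and cap_plate below 0.015 m and z of lens_cap in the frame of cap_plate between 0.002 and 0.01 m and angle between lens_cap's own z axis and vertical below 0.12 rad and linear speed of lens_cap below 0.03 m/s and contact force between lens_cap and the fingers below 0.05 N), for 0.2 s.
2. the amber bar lies on the slim plate, released (horizontal distance between amber_bar and bar_plate below 0.015 m and z of amber_bar in the frame of bar_plate between 0.002 and 0.01 m and angle between amber_bar's own z axis and vertical below 0.12 rad and linear speed of amber_bar below 0.03 m/s and contact force between amber_bar and the fingers below 0.05 N and angle between the y axis of amber_bar and the y axis of bar_plate, either way round below 0.26 rad), for 0.2 s.
3. the black block lies on the small broad plate, released (horizontal distance between beam_block and block_plate below 0.015 m and z of beam_block in the frame of block_plate between 0.002 and 0.01 m and angle between beam_block's own z axis and vertical below 0.12 rad and linear speed of beam_block below 0.03 m/s and contact force between beam_block and the fingers below 0.05 N and angle between the y axis of beam_block and the y axis of block_plate, either way round below 0.26 rad), for 0.2 s.
4. the carton lies on the large plate, released (horizontal distance between carton and carton_plate below 0.015 m and z of carton in the frame of carton_plate between 0.002 and 0.01 m and angle between carton's own z axis and vertical below 0.12 rad and linear speed of carton below 0.03 m/s and contact force between carton and the fingers below 0.05 N and angle between the y axis of carton and the y axis of carton_plate, either way round below 0.26 rad), for 0.2 s.
At the end, for the whole second after the job is handed in: Cap, amber bar, black block and carton each rest, released and still, flat and right side up on their own plates, centre within 15 mm of the plate's centre; bar, block and carton within 15 degrees of the plate's direction, either way round (all of step 1 and all of step 2 and all of step 3 and all of step 4); the robot touches nothing.
It fails at once if the mirror mount is shifted by more than 20 mm or tipped (distance of mirror_mount from where it was at the start of the episode above 0.02 m or angle between mirror_mount's own z axis and vertical above 0.35 rad).
It fails at once if the dropper bottle is shifted by more than 20 mm or tipped (distance of dropper_bottle from where it was at the start of the episode above 0.02 m or angle between dropper_bottle's own z axis and vertical above 0.35 rad).
It also fails if it takes over 109 s, if anything falls off the work surface, if the arm or the gripper's body presses on something with over 40 N, if the wrist force passes 120 N, or if a joint passes its speed limit or range.

## Working session

There is one attempt and no reset: what is moved stays moved. The work goes in short steps, Python scripts to look and compute and a tool call to move; the robot and the scene stay as the last step left them, time stands still between calls to the robot, and variables do not carry over. Pictures are saved under pics/ and viewed, and the job is handed in when it is done.

Besides the shell and the picture viewer there is one more tool, called by a JSON object that holds its "name" and its "arguments", one argument or row to a line. apply_moves: Moves the arm, as the interface text tells. Its arguments: {"type":"object","properties":{"commands":{"type":"array","items":{"type":"object","properties":{"linear":{"type":"array","items":{"type":"number"}},"delta_rot":{"type":"array","items":{"type":"number"}},"fingers":{"type":"number"}}}}},"required":["commands"]}

```bash
ls; mkdir -p pics; python3 - <<'E'
from plant import state, eyes
import cv2
for n in("scene","top"):
    im=eyes.grab_frame(n); cv2.imwrite(f"pics/{n}0.png",im[:,:,::-1]); print(n,eyes.camera_params(n))
print(state())
E
```

```text
pics
scene {'fx': 444.6856484756104, 'fy': 444.6856484756104, 'cx': 288.9499926495441, 'cy': 208.85915711958515, 'position': array([ 0.16327054, -0.30267314,  0.75561214]), 'rotation': array([-0.33519989,  0.87113493, -0.33456238,  0.12974196])}
top {'fx': 524.8729499975512, 'fy': 524.8729499975512, 'cx': 270.5980810351, 'cy': 207.1175023803696, 'position': array([0.31339972, 0.14391274, 1.30647022]), 'rotation': array([ 0.07179901, -0.685563  ,  0.7205029 , -0.07565614])}
{'time': 0.1, 'joint_pos': array([ 1.11099795e+00,  5.32880088e-02,  1.61418088e+00, -2.52037312e-05,
        1.47599248e+00, -1.18937447e-01]), 'joint_vel': array([-0.00042347, -0.00190076, -0.00267468, -0.0001763 , -0.00016857,
       -0.00082056]), 'joint_efforts': array([ 2.31330077e-04, -3.94896019e+01, -3.71366465e+01, -4.25569681e-05,
        3.83767619e-03,  2.36278095e-05]), 'tool_pos': array([0.20862362, 0.58848065, 0.19727332]), 'tool_rot': array([-2.54593366e-04,  1.69605329e-01,  9.85511623e-01, -8.99091753e-04]), 'contact_force': array([ 0.16421558, -0.21730352,  0.5180728 ]), 'ft_torque': array([ 0.0091277 , -0.00240879, -0.00089949]), 'gripper_width': 1.0017408144675453}
```

View pics/scene0.png

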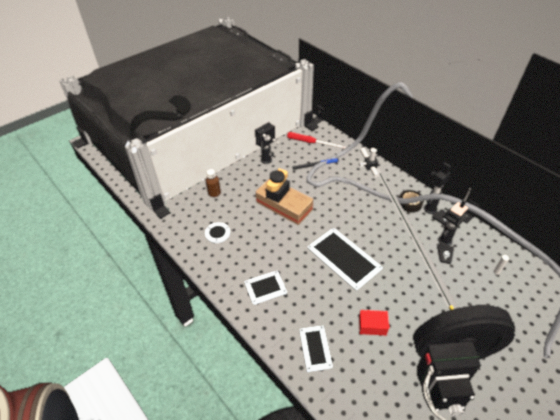

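View pics/top0.png

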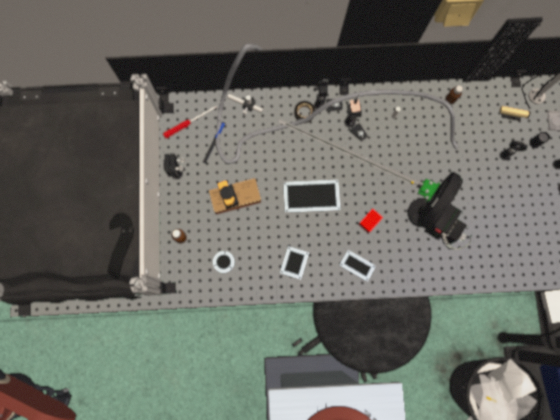

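```bash
cat > h.py <<'E'
import numpy as np, cv2
from scipy.spatial.transform import Rotation as R
from plant import state, eyes
P={n:eyes.camera_params(n) for n in("scene","top")}
def rot(n):
    q=P[n]['rotation']; return R.from_quat([q[1],q[2],q[3],q[0]]).as_matrix()
def ray(n,uv,z):
    p=P[n]; uv=np.atleast_2d(np.asarray(uv,float))
    d=np.c_[(uv[:,0]-p['cx'])/p['fx'],(uv[:,1]-p['cy'])/p['fy'],np.ones(len(uv))]@rot(n).T
    c=p['position']; t=(z-c[2])/d[:,2]; return c+d*t[:,None]
def proj(n,X):
    p=P[n]; q=(np.atleast_2d(X)-p['position'])@rot(n)
    return np.c_[q[:,0]/q[:,2]*p['fx']+p['cx'],q[:,1]/q[:,2]*p['fy']+p['cy']]
def grab(n,name,box=None,s=1):
    im=eyes.grab_frame(n)[:,:,::-1].copy()
    cv2.imwrite('pics/'+name+'_raw.png',im)
    if box: im=cv2.resize(im[box[1]:box[3],box[0]:box[2]],None,fx=s,fy=s,interpolation=cv2.INTER_CUBIC)
    cv2.imwrite('pics/'+name+'.png',im)
E
python3 - <<'E'
from h import *
np.set_printoptions(precision=3,suppress=True)
for n in P: print(proj(n,[[0,0,0],[.209,.589,.198],[.5,0,0],[.5,.2,0],[.54,-.25,.0],[.59,-.25,.1],[.79,.1,.1]]))
print(ray('top',[[223,262],[295,263],[358,265],[312,196],[236,196],[178,236],[173,165],[371,221]],0))
print(ray('scene',[[217,233],[266,288],[316,348],[345,257],[284,201]],0))
for n,b,s in(("top",(150,120,410,300),3),("scene",(180,110,420,390),2)):
    im=cv2.imread(f"pics/{n}0.png"); cv2.imwrite(f"pics/{n}0z.png",cv2.resize(im[b[1]:b[3],b[0]:b[2]],None,fx=s,fy=s,interpolation=cv2.INTER_CUBIC))
E
```

```text
[[ 61.977 502.568]
 [  2.952 137.755]
 [312.631 298.049]
 [248.249 237.848]
 [431.902 379.984]
 [465.921 334.539]
 [378.21  166.143]]
[[339.287 453.543]
 [ 52.491 382.529]
 [323.995 239.666]
 [244.418 243.591]
 [421.371 219.171]
 [430.953 190.6  ]
 [278.74  117.896]]
[[ 0.457  0.255  0.   ]
 [ 0.445  0.076  0.   ]
 [ 0.432 -0.08   0.   ]
 [ 0.614  0.023  0.   ]
 [ 0.624  0.217  0.   ]
 [ 0.528  0.366  0.   ]
 [ 0.714  0.377  0.   ]
 [ 0.542 -0.122  0.   ]]
[[ 0.458  0.256  0.   ]
 [ 0.447  0.078  0.   ]
 [ 0.434 -0.077  0.   ]
 [ 0.618  0.025  0.   ]
 [ 0.63   0.23   0.   ]]
```

View pics/top0z.png

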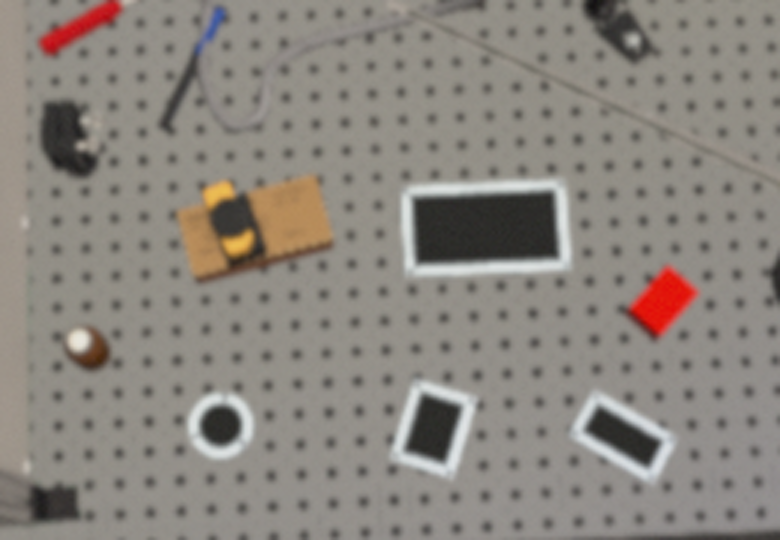

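View pics/scene0z.png

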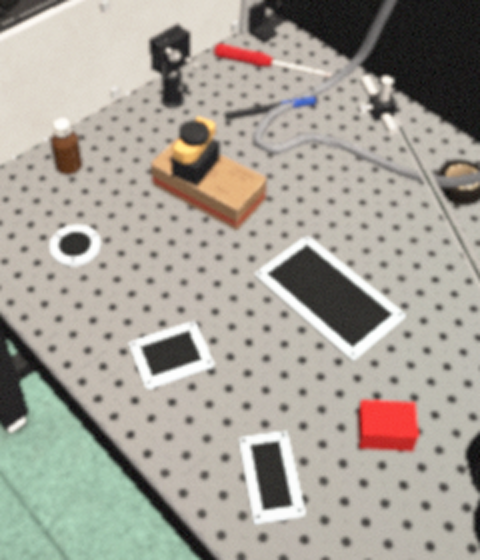

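```bash
cat > meas.py <<'E'
from h import *
def blobs(mask,minA=30):
    cs,_=cv2.findContours(mask.astype(np.uint8),cv2.RETR_EXTERNAL,cv2.CHAIN_APPROX_NONE)
    return [c.reshape(-1,2).astype(float) for c in cs if cv2.contourArea(c)>minA]
def rect(n,c,z):
    X=ray(n,c,z)[:,:2]; (cx,cy),(w,h),a=cv2.minAreaRect((X*1000).astype(np.float32))
    if w<h: w,h,a=h,w,a+90
    return np.round([cx,cy,w,h,(a+90)%180-90],1)  # a: long axis direction in world deg
def inlays(n,img):
    p=img.astype(int); roi=np.zeros(p.shape[:2],bool)
    out={}
    for name,x in dict(cap=(.457,.255),block=(.446,.077),bar=(.433,-.079),carton=(.616,.024)).items():
        u,v=proj(n,[[*x,.006]])[0]; g=p.max(2)
        m=(g<105).astype(np.uint8); k,lab=cv2.connectedComponents(m)
        l=lab[int(v),int(u)]; c=blobs(lab==l)[0]; out[name]=rect(n,c,.006)
    return out
E
python3 - <<'E'
from meas import *
im={n:cv2.imread(f"pics/{n}0.png") for n in P}
for n in P:
    print(n,inlays(n,im[n]))
    hsv=cv2.cvtColor(im[n],cv2.COLOR_BGR2HSV)
    u,v=proj(n,[[.62,.22,.05]])[0].astype(int)
    win=np.zeros(hsv.shape[:2],bool); win[v-35:v+35,u-45:u+45]=1
    for nm,lo,hi in(("brown+amber",(5,80,60),(25,255,255)),("amber",(12,150,200),(30,255,255))):
        m=(cv2.inRange(hsv,lo,hi)>0)&win
        for c in blobs(m,20): print(nm,len(c),c.min(0),c.max(0),rect(n,c,.0355),rect(n,c,.0815))
    for p in ((u,v),): print(hsv[v-8:v+9:4,u-24:u+25:6].tolist())
E
```

```text
scene {'cap': array([457.9, 255.2,  30.7,  25.2, -42. ]), 'block': array([446.5,  79.4,  47.5,  32.5, -20.3]), 'bar': array([431.6, -76.6,  58.5,  23.6,  56.7]), 'carton': array([614.2,  25.1, 118.7,  56.4,  89.6])}
brown+amber 209 [256. 168.] [312. 223.] [629.3 214.  136.8 120.9 -77.4] [599.5 181.  128.  113.2 -77.4]
[[[15, 21, 191], [15, 88, 214], [22, 125, 251], [16, 120, 119], [18, 113, 131], [18, 23, 111], [18, 24, 181], [15, 24, 191], [15, 16, 130]], [[16, 41, 194], [15, 118, 222], [20, 137, 244], [19, 139, 237], [20, 24, 65], [14, 30, 109], [17, 21, 196], [15, 24, 148], [17, 19, 190]], [[16, 110, 230], [15, 114, 137], [17, 143, 185], [16, 124, 154], [0, 13, 40], [14, 114, 161], [15, 90, 224], [19, 21, 193], [19, 20, 183]], [[15, 107, 172], [15, 116, 167], [0, 8, 34], [45, 12, 44], [15, 25, 41], [15, 112, 228], [16, 111, 227], [15, 107, 225], [16, 33, 183]], [[14, 117, 124], [14, 106, 123], [13, 44, 41], [160, 22, 35], [14, 114, 193], [16, 112, 230], [16, 115, 227], [15, 115, 220], [16, 112, 226]]]
top {'cap': array([457.1, 254.5,  29.9,  27.3,  87.2]), 'block': array([446.5,  
[... 441 characters left out ...]
, 142], [23, 23, 145], [21, 165, 234], [18, 136, 197], [16, 99, 162], [16, 126, 182], [16, 127, 173], [16, 128, 180], [16, 53, 153]], [[21, 28, 148], [16, 77, 166], [18, 152, 158], [20, 14, 55], [16, 107, 110], [16, 127, 185], [16, 130, 181], [16, 125, 183], [15, 93, 175]], [[17, 92, 152], [16, 125, 159], [15, 38, 67], [23, 18, 57], [15, 55, 65], [16, 131, 177], [17, 132, 182], [16, 129, 184], [16, 122, 182]], [[18, 42, 152], [16, 128, 173], [15, 106, 99], [24, 23, 56], [17, 133, 119], [16, 126, 178], [16, 130, 178], [16, 130, 179], [16, 128, 183]], [[20, 31, 123], [16, 130, 181], [16, 126, 160], [19, 164, 216], [18, 165, 192], [16, 128, 170], [16, 129, 182], [16, 125, 182], [16, 117, 155]]]
```

```bash
python3 - <<'E'
import cv2
for n,b,s in(("top",(205,170,270,220),12),("scene",(245,160,325,230),10)):
    im=cv2.imread(f"pics/{n}0.png"); cv2.imwrite(f"pics/{n}0p.png",cv2.resize(im[b[1]:b[3],b[0]:b[2]],None,fx=s,fy=s,interpolation=cv2.INTER_CUBIC))
E
```

```text
(no output)
```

View pics/top0p.png

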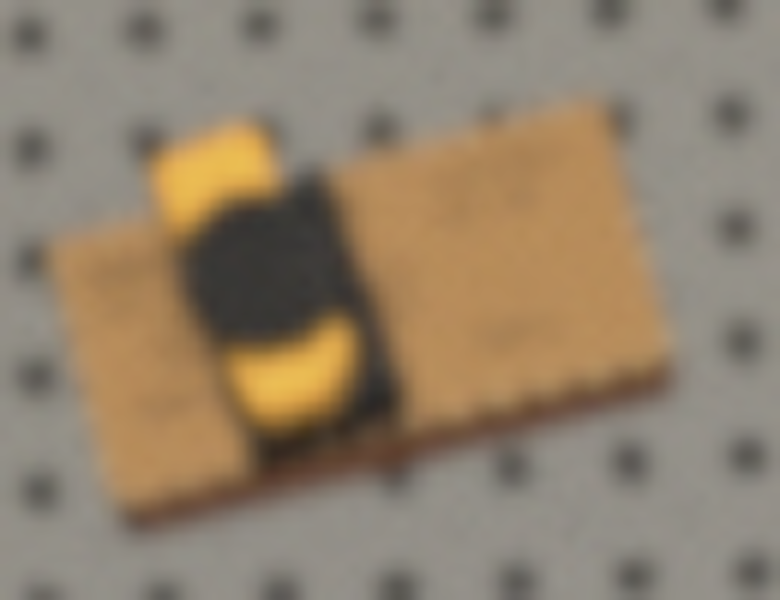

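View pics/scene0p.png

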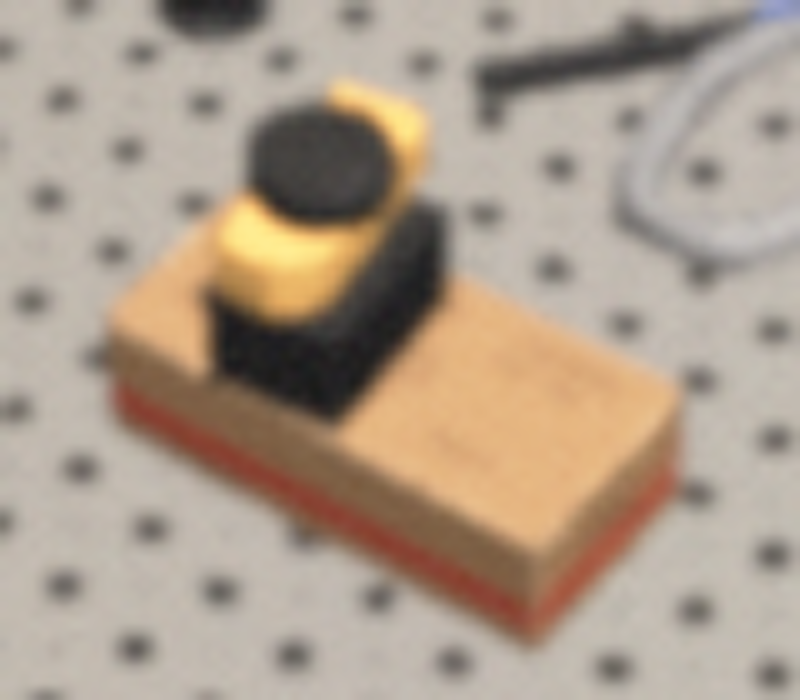

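```bash
python3 - <<'E'
from meas import *
np.set_printoptions(precision=4,suppress=True)
T=lambda L:np.array(L)/12-.5+[205,170]
S=lambda L:np.array(L)/10-.5+[245,160]
print('cap',ray('top',T([[262,275]]),.0915),ray('scene',S([[320,160]]),.0915))
print('capdiam',ray('scene',S([[250,160],[392,165],[320,102],[320,216]]),.0915))
print('carton top corners',ray('top',T([[55,245],[600,100],[672,365],[122,508]]),.0355), ray('scene',S([[110,325],[685,398],[535,555]]),.0355))
print('bar top',ray('top',T([[152,158],[262,122],[360,420],[262,435]]),.0815),ray('scene',S([[330,85],[430,130]]),.0815))
print('block',ray('top',T([[325,170],[400,410],[262,465]]),.0655), ray('scene',S([[440,205],[213,305],[340,340]]),.0655))
print('mount/bottle',ray('top',[[178,236]],.07),ray('top',[[173,165]],.1))
E
```

```text
cap [[0.6117 0.2342 0.0915]] [[0.6116 0.2327 0.0915]]
capdiam [[0.6004 0.2428 0.0915]
 [0.6222 0.2211 0.0915]
 [0.6237 0.2466 0.0915]
 [0.6003 0.2196 0.0915]]
carton top corners [[0.634  0.2811 0.0355]
 [0.6595 0.1667 0.0355]
 [0.6021 0.1543 0.0355]
 [0.5776 0.2688 0.0355]] [[0.5787 0.2688 0.0355]
 [0.6596 0.1656 0.0355]
 [0.6031 0.1538 0.0355]]
bar top [[0.6394 0.2563 0.0815]
 [0.6458 0.234  0.0815]
 [0.5835 0.2165 0.0815]
 [0.5814 0.236  0.0815]] [[0.6359 0.2575 0.0815]
 [0.6427 0.2318 0.0815]]
block [[0.6394 0.2227 0.0655]
 [0.5887 0.2093 0.0655]
 [0.5788 0.2374 0.0655]] [[0.6395 0.2249 0.0655]
 [0.5819 0.2348 0.0655]
 [0.5955 0.2083 0.0655]]
mount/bottle [[0.516  0.3542 0.07  ]] [[0.6833 0.3588 0.1   ]]
```

```bash
cat > plan.py <<'E'
import sys; from h import *
# usage: plan.py x,y,z,yawdeg(of tool y) ...
s=state(); q=s['tool_rot']; R0=R.from_quat([q[1],q[2],q[3],q[0]]); p=s['tool_pos']; m=R0.as_matrix()
print('t',round(s['time'],2),'tcp',np.round(p,4),'yaw',round(np.degrees(np.arctan2(m[1,1],m[0,1])),2),'tilt',np.round(m[:2,2],4),'f',np.round(s['contact_force'],1),'w',round(s['gripper_width'],3),'j',np.round(s['joint_pos'],2))
for a in sys.argv[1:]:
    x,y,z,w=map(float,a.split(',')); w=np.radians(w)
    yy=np.array([np.cos(w),np.sin(w),0]); zz=np.array([0,0,-1.]); Rt=R.from_matrix(np.c_[np.cross(yy,zz),yy,zz])
    d=R0.inv().apply(np.array([x,y,z])-p); r=np.degrees((R0.inv()*Rt).as_rotvec())
    print(a,'linear',np.round(d,4).tolist(),'rot',np.round(r,2).tolist(),'dist',round(float(np.linalg.norm(d)),3))
E
python3 plan.py .30,.28,.22,107.7 .6116,.2335,.15,107.7
```

```text
t 0.1 tcp [0.2086 0.5885 0.1973] yaw 70.47 tilt [-0.0008 -0.0017] f [ 0.2 -0.2  0.5] w 1.002 j [ 1.11  0.05  1.61 -0.    1.48 -0.12]
.30,.28,.22,107.7 linear [-0.1892, -0.2602, -0.0223] rot [-0.1, -0.05, -37.23] dist 0.323
.6116,.2335,.15,107.7 linear [-0.4985, -0.1998, 0.0475] rot [-0.1, -0.05, -37.23] dist 0.539
```

{"name": "apply_moves", "arguments": {
  "commands": [
    {"linear": [-0.189,-0.26,-0.022],"delta_rot": [0,0,-37.2],"fingers": 80},
    {"linear": [-0.189,-0.26,-0.022],"delta_rot": [0,0,-37.2],"fingers": 80},
    {"linear": [-0.189,-0.26,-0.022],"delta_rot": [0,0,-37.2],"fingers": 80},
    {"linear": [-0.189,-0.26,-0.022],"delta_rot": [0,0,-37.2],"fingers": 80},
    {"linear": [-0.189,-0.26,-0.022],"delta_rot": [0,0,-37.2],"fingers": 80},
    {"linear": [-0.189,-0.26,-0.022],"delta_rot": [0,0,-37.2],"fingers": 80},
    {"linear": [-0.189,-0.26,-0.022],"delta_rot": [0,0,-37.2],"fingers": 80},
    {"linear": [-0.189,-0.26,-0.022],"delta_rot": [0,0,-37.2],"fingers": 80}
  ]
}}

```text
time: 0.9
tool_pos: [0.3009, 0.2785, 0.2205]
tool_rot: [0.001, -0.151, 0.988, -0.0]
contact_force: [-0.4, 1.2, -0.3]
gripper_width: 0.685
```

```bash
python3 plan.py .6116,.2335,.15,107.7
```

```text
t 0.9 tcp [0.3009 0.2785 0.2205] yaw 107.41 tilt [ 0.0012 -0.    ] f [-0.4  1.2 -0.3] w 0.685 j [ 0.57 -0.51  2.05 -0.    1.6  -1.31]
.6116,.2335,.15,107.7 linear [-0.2829, -0.1359, 0.0708] rot [-0.02, 0.06, -0.29] dist 0.322
```

{"name": "apply_moves", "arguments": {
  "commands": [
    {"linear": [-0.283,-0.136,0.07],"delta_rot": [0,0,-0.3],"fingers": 80},
    {"linear": [-0.283,-0.136,0.07],"delta_rot": [0,0,-0.3],"fingers": 80},
    {"linear": [-0.283,-0.136,0.07],"delta_rot": [0,0,-0.3],"fingers": 80},
    {"linear": [-0.283,-0.136,0.07],"delta_rot": [0,0,-0.3],"fingers": 80},
    {"linear": [-0.283,-0.136,0.07],"delta_rot": [0,0,-0.3],"fingers": 80},
    {"linear": [-0.283,-0.136,0.07],"delta_rot": [0,0,-0.3],"fingers": 80},
    {"linear": [-0.283,-0.136,0.07],"delta_rot": [0,0,-0.3],"fingers": 80},
    {"linear": [-0.283,-0.136,0.07],"delta_rot": [0,0,-0.3],"fingers": 80}
  ]
}}

```text
time: 1.7
tool_pos: [0.6122, 0.2369, 0.1475]
tool_rot: [-0.002, -0.156, 0.988, -0.0]
contact_force: [-1.1, -0.3, -0.2]
gripper_width: 0.683
```

```bash
python3 plan.py .6116,.2335,.0835,107.7; python3 -c "
from h import *
grab('scene','s1',(180,90,380,240),4)"
```

```text
t 1.7 tcp [0.6122 0.2369 0.1475] yaw 107.89 tilt [-0.0035 -0.0008] f [-1.1 -0.3 -0.2] w 0.683 j [ 0.26  0.16  1.58  0.    1.4  -1.63]
.6116,.2335,.0835,107.7 linear [0.0014, -0.0031, 0.064] rot [0.02, -0.2, 0.19] dist 0.064
```

View pics/s1.png

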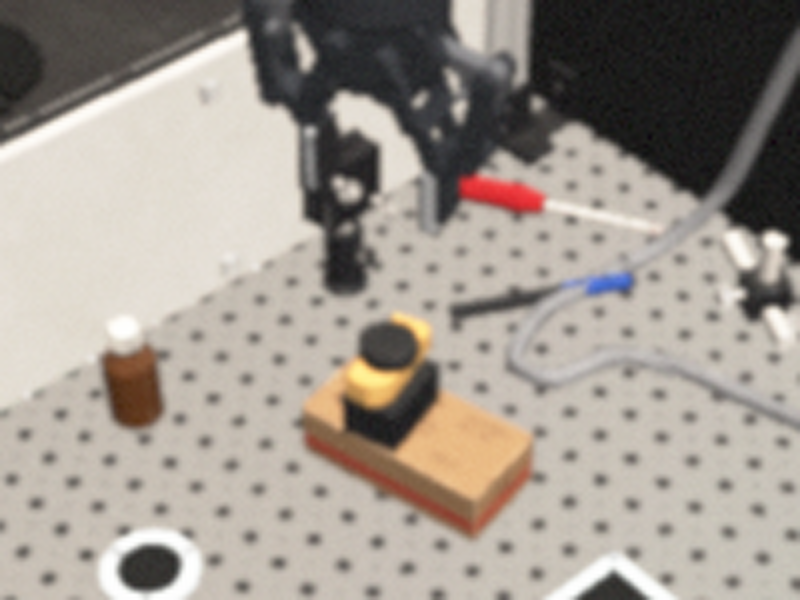

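{"name": "apply_moves", "arguments": {
  "commands": [
    {"linear": [0.001,-0.003,0.03],"delta_rot": [0,-0.2,0.2],"fingers": 80},
    {"linear": [0.001,-0.003,0.05],"delta_rot": [0,-0.2,0.2],"fingers": 80},
    {"linear": [0.001,-0.003,0.05],"delta_rot": [0,-0.2,0.2],"fingers": 80},
    {"linear": [0.001,-0.003,0.05],"delta_rot": [0,-0.2,0.2],"fingers": 80},
    {"linear": [0.001,-0.003,0.05],"delta_rot": [0,-0.2,0.2],"fingers": 80},
    {"linear": [0.001,-0.003,0.05],"delta_rot": [0,-0.2,0.2],"fingers": 80},
    {"linear": [0.001,-0.003,0.05],"delta_rot": [0,-0.2,0.2],"fingers": 80},
    {"linear": [0.001,-0.003,0.05],"delta_rot": [0,-0.2,0.2],"fingers": 80}
  ]
}}

```text
time: 2.55
tool_pos: [0.6114, 0.2341, 0.1012]
tool_rot: [0.002, -0.154, 0.988, 0.0]
contact_force: [-0.4, -0.3, 0.4]
gripper_width: 0.692
```

```bash
python3 plan.py .6116,.2335,.0835,107.7; python3 -c "
from h import *
grab('scene','s2',(220,110,340,200),6)"
```

```text
t 2.55 tcp [0.6114 0.2341 0.1012] yaw 107.77 tilt [0.0045 0.0014] f [-0.4 -0.3  0.4] w 0.692 j [ 0.25  0.19  1.63  0.    1.32 -1.63]
.6116,.2335,.0835,107.7 linear [0.0001, -0.0007, 0.0177] rot [-0.0, 0.27, 0.07] dist 0.018
```

View pics/s2.png

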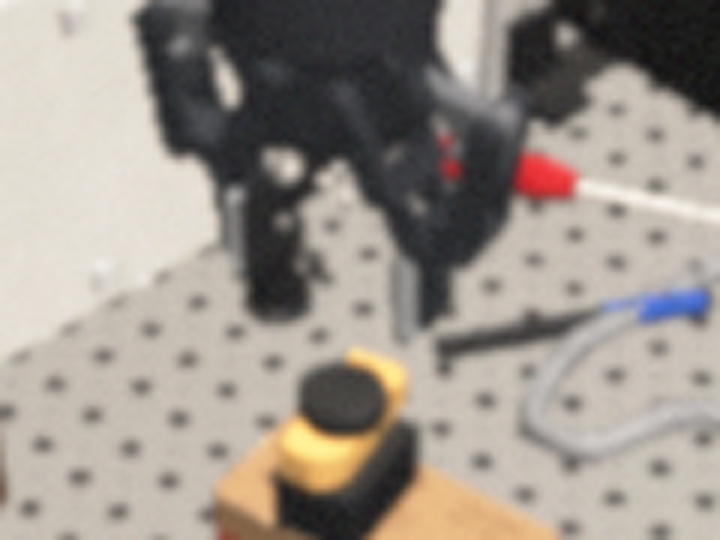

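```bash
python3 - <<'E'
from h import *
w=np.radians(107.7); d=np.array([np.cos(w),np.sin(w),0])*.029
for z in(.1012,.11,.12,.13):
    X=np.array([.6114,.2341,z]); print(z,proj('scene',[X-d,X,X+d]).round(1).tolist())
print(proj('scene',[[.6116,.2335,.0915]]))
E
```

```text
0.1012 [[287.6, 176.7], [275.9, 171.9], [264.5, 167.3]]
0.11 [[287.6, 173.6], [275.8, 168.9], [264.3, 164.3]]
0.12 [[287.6, 170.2], [275.7, 165.4], [264.1, 160.8]]
0.13 [[287.6, 166.6], [275.6, 161.9], [263.9, 157.2]]
[[276.24133912 175.31586526]]
```

{"name": "apply_moves", "arguments": {
  "commands": [
    {"linear": [0,-0.001,0.008],"delta_rot": [0,0.2,0],"fingers": 110},
    {"linear": [0,-0.001,0.016],"delta_rot": [0,0.2,0],"fingers": 110},
    {"linear": [0,-0.001,0.016],"delta_rot": [0,0.2,0],"fingers": 110},
    {"linear": [0,-0.001,0.016],"delta_rot": [0,0.2,0],"fingers": 110},
    {"linear": [0,-0.001,0.016],"delta_rot": [0,0.2,0],"fingers": 110},
    {"linear": [0,-0.001,0.016],"delta_rot": [0,0.2,0],"fingers": 110},
    {"linear": [0,-0.001,0.016],"delta_rot": [0,0.2,0],"fingers": 110},
    {"linear": [0,-0.001,0.016],"delta_rot": [0,0.2,0],"fingers": 110}
  ]
}}

```text
time: 3.4
tool_pos: [0.6115, 0.2331, 0.0847]
tool_rot: [0.0, -0.155, 0.988, 0.0]
contact_force: [0.5, -1.0, 0.1]
gripper_width: 0.565
```

```bash
python3 plan.py .6116,.2335,.0835,107.7; python3 -c "
from h import *
grab('scene','s3',(240,130,320,190),10)"
```

```text
t 3.4 tcp [0.6115 0.2331 0.0847] yaw 107.78 tilt [0.0004 0.0001] f [ 0.5 -1.   0.1] w 0.565 j [ 0.25  0.21  1.64 -0.    1.3  -1.63]
.6116,.2335,.0835,107.7 linear [-0.0002, 0.0003, 0.0012] rot [-0.0, 0.03, 0.08] dist 0.001
```

View pics/s3.png

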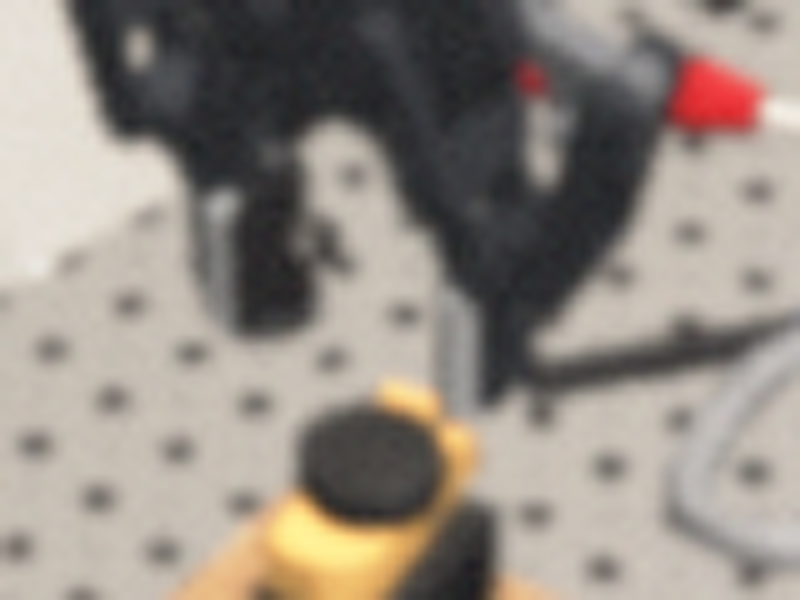

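```bash
python3 -c "
from h import *
grab('top','t3',(190,160,270,220),10)
w=np.radians(107.7); d=np.array([np.cos(w),np.sin(w),0])*.024
for z in (.085,.1,.115,.2):
  X=np.array([.6115,.2331,z]);print(z,[proj(n,[X-d,X,X+d]).round(1).tolist() for n in P])
"
```

```text
0.085 [[[285.9, 181.5], [276.4, 177.6], [267.0, 173.8]], [[236.5, 189.7], [227.0, 193.1], [217.6, 196.5]]]
0.1 [[[285.9, 176.5], [276.3, 172.6], [266.8, 168.7]], [[236.1, 188.2], [226.5, 191.6], [216.9, 195.1]]]
0.115 [[[285.9, 171.3], [276.1, 167.4], [266.5, 163.5]], [[235.7, 186.6], [226.0, 190.1], [216.3, 193.6]]]
0.2 [[[285.7, 139.5], [275.3, 135.6], [265.0, 131.8]], [[233.1, 177.0], [222.8, 180.8], [212.4, 184.5]]]
```

View pics/t3.png

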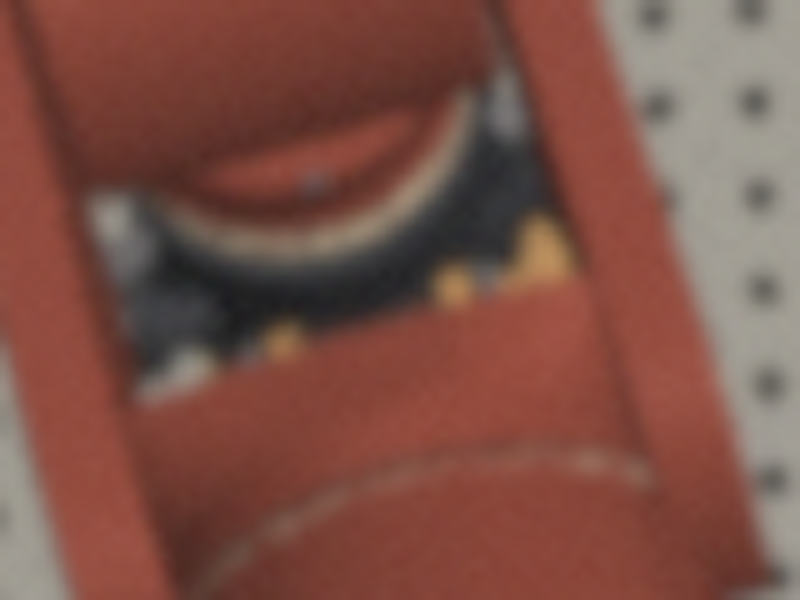

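{"name": "apply_moves", "arguments": {
  "commands": [
    {"linear": [0,0,0],"delta_rot": [0,0,0],"fingers": 170},
    {"linear": [0,0,0],"delta_rot": [0,0,0],"fingers": 170},
    {"linear": [0,0,0],"delta_rot": [0,0,0],"fingers": 170},
    {"linear": [0,0,0],"delta_rot": [0,0,0],"fingers": 170},
    {"linear": [0,0,0],"delta_rot": [0,0,0],"fingers": 170},
    {"linear": [0,0,0],"delta_rot": [0,0,0],"fingers": 170},
    {"linear": [0,0,0],"delta_rot": [0,0,0],"fingers": 170},
    {"linear": [0,0,0],"delta_rot": [0,0,0],"fingers": 170}
  ]
}}

```text
time: 4.3
tool_pos: [0.6114, 0.233, 0.0844]
tool_rot: [-0.0, -0.154, 0.988, -0.0]
contact_force: [0.6, 1.2, -0.7]
gripper_width: 0.336
```

```bash
python3 plan.py .6116,.2335,.0835,107.7; python3 -c "
from h import *
grab('scene','s4',(240,130,320,190),10)"
```

```text
t 4.3 tcp [0.6114 0.233  0.0844] yaw 107.77 tilt [-0. -0.] f [ 0.6  1.2 -0.7] w 0.336 j [ 0.25  0.21  1.64 -0.    1.3  -1.63]
.6116,.2335,.0835,107.7 linear [-0.0004, 0.0004, 0.0009] rot [-0.0, -0.0, 0.07] dist 0.001
```

View pics/s4.png

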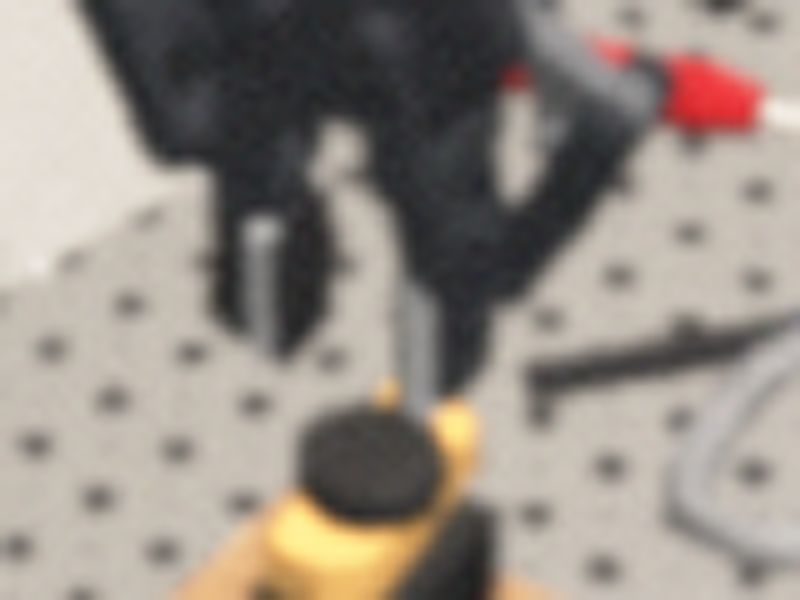

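{"name": "apply_moves", "arguments": {
  "commands": [
    {"linear": [0,0,0],"delta_rot": [0,0,0],"fingers": 100},
    {"linear": [0,0,0],"delta_rot": [0,0,0],"fingers": 100},
    {"linear": [0,0,0.005],"delta_rot": [0,0,0],"fingers": 100},
    {"linear": [0,0,0.01],"delta_rot": [0,0,0],"fingers": 100},
    {"linear": [0,0,0.016],"delta_rot": [0,0,0],"fingers": 100},
    {"linear": [0,0,0.016],"delta_rot": [0,0,0],"fingers": 100},
    {"linear": [0,0,0.016],"delta_rot": [0,0,0],"fingers": 100},
    {"linear": [0,0,0.016],"delta_rot": [0,0,0],"fingers": 100}
  ]
}}

```text
time: 5.15
tool_pos: [0.6115, 0.2331, 0.0686]
tool_rot: [0.0, -0.155, 0.988, 0.0]
contact_force: [0.1, 0.9, -0.0]
gripper_width: 0.606
```

```bash
python3 plan.py .6116,.2335,.0835,107.7; python3 -c "
from h import *
grab('scene','s5',(240,130,320,190),10)"
```

```text
t 5.15 tcp [0.6115 0.2331 0.0686] yaw 107.78 tilt [0.0003 0.    ] f [ 0.1  0.9 -0. ] w 0.606 j [ 0.25  0.23  1.64 -0.    1.27 -1.63]
.6116,.2335,.0835,107.7 linear [-0.0002, 0.0004, -0.0149] rot [-0.0, 0.02, 0.08] dist 0.015
```

View pics/s5.png

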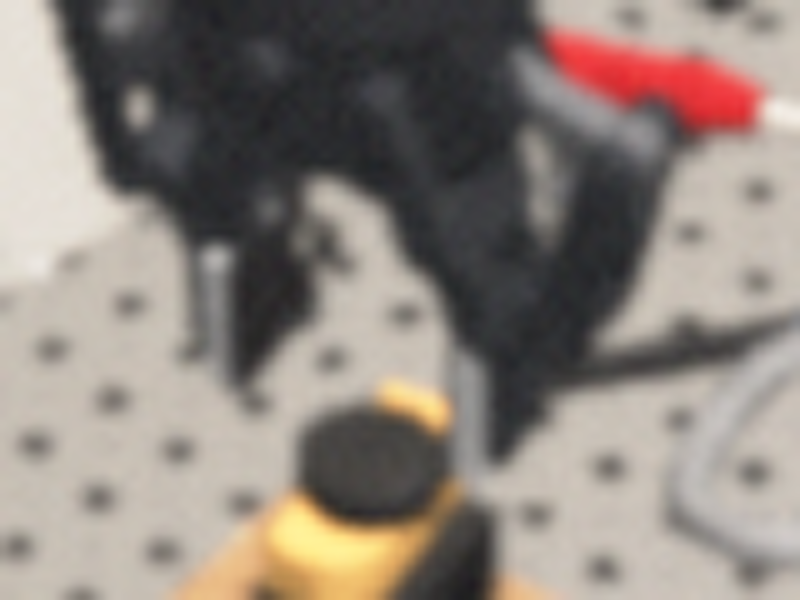

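```bash
python3 -c "
from h import *
w=np.radians(107.7); y=np.array([np.cos(w),np.sin(w),0]); x=np.array([np.cos(w-np.pi/2),np.sin(w-np.pi/2),0])
for z in (.085,.095,.105,.115):
  for sx in(-1,1):
    X=np.array([.6115,.2331,z])+sx*.011*x; print(z,sx,((proj('scene',[X-y*.026,X+y*.026])-[240,130]+.5)*10).round(0).tolist())
"
```

```text
0.085 -1 [[446.0, 555.0], [241.0, 469.0]]
0.085 1 [[498.0, 493.0], [294.0, 410.0]]
0.095 -1 [[446.0, 521.0], [239.0, 436.0]]
0.095 1 [[498.0, 459.0], [293.0, 376.0]]
0.105 -1 [[445.0, 487.0], [237.0, 402.0]]
0.105 1 [[498.0, 425.0], [291.0, 342.0]]
0.115 -1 [[445.0, 452.0], [235.0, 367.0]]
0.115 1 [[498.0, 391.0], [290.0, 308.0]]
```

{"name": "apply_moves", "arguments": {
  "commands": [
    {"linear": [0,0,0.005],"delta_rot": [0,0,0],"fingers": 100},
    {"linear": [0,0,0.01],"delta_rot": [0,0,0],"fingers": 100},
    {"linear": [0,0,0.014],"delta_rot": [0,0,0],"fingers": 100},
    {"linear": [0,0,0.018],"delta_rot": [0,0,0],"fingers": 100},
    {"linear": [0,0,0.018],"delta_rot": [0,0,0],"fingers": 100},
    {"linear": [0,0,0.018],"delta_rot": [0,0,0],"fingers": 100},
    {"linear": [0,0,0.018],"delta_rot": [0,0,0],"fingers": 100},
    {"linear": [0,0,0.018],"delta_rot": [0,0,0],"fingers": 100}
  ]
}}

```text
time: 6.0
tool_pos: [0.6116, 0.2332, 0.0508]
tool_rot: [0.0, -0.154, 0.988, 0.0]
contact_force: [-0.1, -0.6, 0.1]
gripper_width: 0.603
```

```bash
python3 plan.py .6116,.2335,.0835,107.7; python3 -c "
from h import *
grab('scene','s6',(240,130,320,190),10)"
```

```text
t 6.0 tcp [0.6116 0.2332 0.0508] yaw 107.77 tilt [0.0006 0.0002] f [-0.1 -0.6  0.1] w 0.603 j [ 0.25  0.25  1.65  0.    1.24 -1.63]
.6116,.2335,.0835,107.7 linear [-0.0001, 0.0003, -0.0327] rot [0.0, 0.04, 0.07] dist 0.033
```

View pics/s6.png

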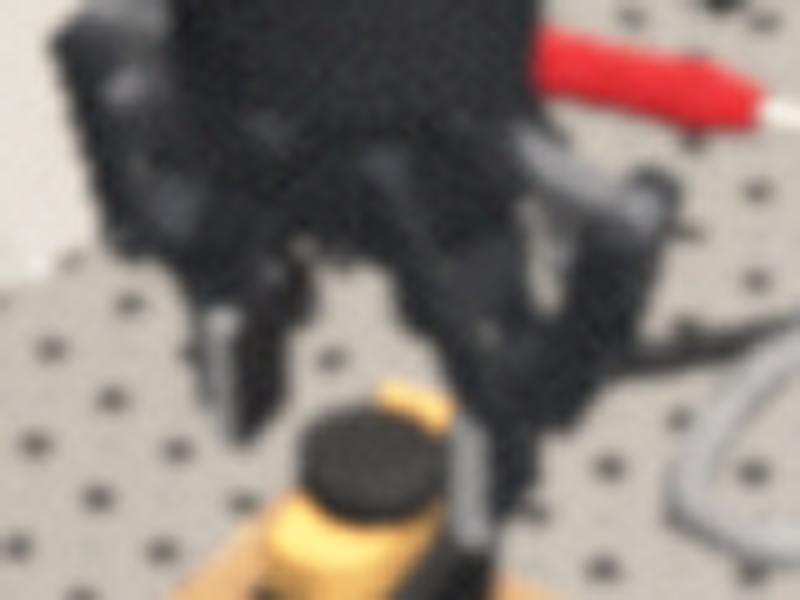

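{"name": "apply_moves", "arguments": {
  "commands": [
    {"linear": [0,0,0.003],"delta_rot": [0,0,0],"fingers": 100},
    {"linear": [0,0,0.0065],"delta_rot": [0,0,0],"fingers": 100},
    {"linear": [0,0,0.0065],"delta_rot": [0,0,0],"fingers": 130},
    {"linear": [0,0,0.0065],"delta_rot": [0,0,0],"fingers": 180},
    {"linear": [0,0,0.0065],"delta_rot": [0,0,0],"fingers": 180},
    {"linear": [0,0,0.0065],"delta_rot": [0,0,0],"fingers": 180},
    {"linear": [0,0,0.0065],"delta_rot": [0,0,0],"fingers": 180},
    {"linear": [0,0,0.0065],"delta_rot": [0,0,0],"fingers": 180}
  ]
}}

```text
time: 6.85
tool_pos: [0.6113, 0.233, 0.0438]
tool_rot: [-0.0, -0.154, 0.988, 0.0]
contact_force: [-0.8, 0.6, -0.6]
gripper_width: 0.369
```

```bash
python3 plan.py .6116,.2335,.0835,107.7; python3 -c "
from h import *
grab('scene','s7',(240,130,320,190),10)"
```

```text
t 6.85 tcp [0.6113 0.233  0.0438] yaw 107.77 tilt [-0.0001 -0.    ] f [-0.8  0.6 -0.6] w 0.369 j [ 0.25  0.25  1.66  0.    1.23 -1.63]
.6116,.2335,.0835,107.7 linear [-0.0004, 0.0003, -0.0397] rot [0.0, -0.01, 0.07] dist 0.04
```

View pics/s7.png

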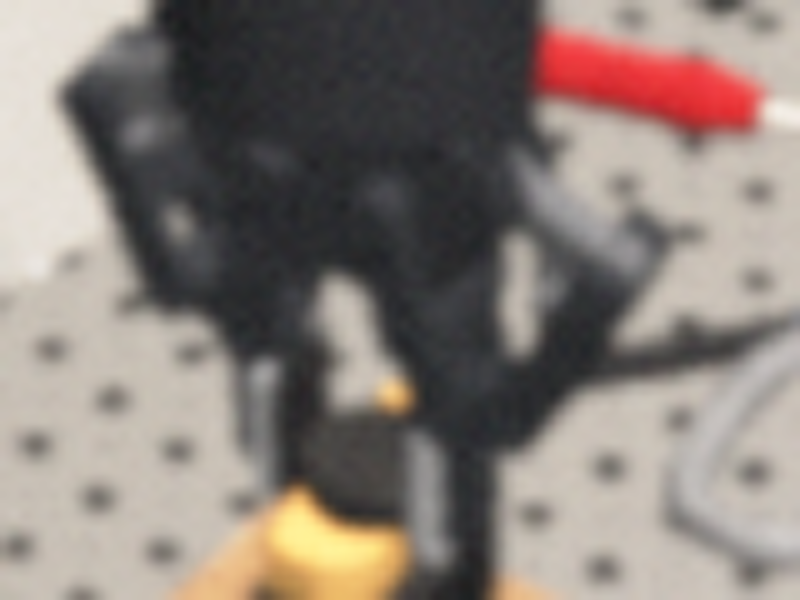

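{"name": "apply_moves", "arguments": {
  "commands": [
    {"linear": [0,0,-0.005],"delta_rot": [0,0,0],"fingers": 180},
    {"linear": [0,0,-0.015],"delta_rot": [0,0,0],"fingers": 180},
    {"linear": [0,0,-0.03],"delta_rot": [0,0,0],"fingers": 180},
    {"linear": [0,0,-0.05],"delta_rot": [0,0,0],"fingers": 180},
    {"linear": [0,0,-0.07],"delta_rot": [0,0,0],"fingers": 180},
    {"linear": [0,0,-0.08],"delta_rot": [0,0,0],"fingers": 180},
    {"linear": [0,0,-0.08],"delta_rot": [0,0,0],"fingers": 180},
    {"linear": [0,0,-0.08],"delta_rot": [0,0,0],"fingers": 180}
  ]
}}

```text
time: 7.7
tool_pos: [0.6113, 0.233, 0.1239]
tool_rot: [0.0, -0.154, 0.988, 0.0]
contact_force: [0.7, -0.4, -0.2]
gripper_width: 0.37
```

```bash
python3 plan.py .4575,.2550,.06,107.7; python3 -c "
from h import *
grab('scene','s8',(200,90,340,195),5)"
```

```text
t 7.7 tcp [0.6113 0.233  0.1239] yaw 107.77 tilt [0.0001 0.0001] f [ 0.7 -0.4 -0.2] w 0.37 j [ 0.25  0.17  1.61  0.    1.36 -1.63]
.4575,.2550,.06,107.7 linear [0.1398, 0.0679, 0.0639] rot [0.0, 0.01, 0.07] dist 0.168
```

View pics/s8.png

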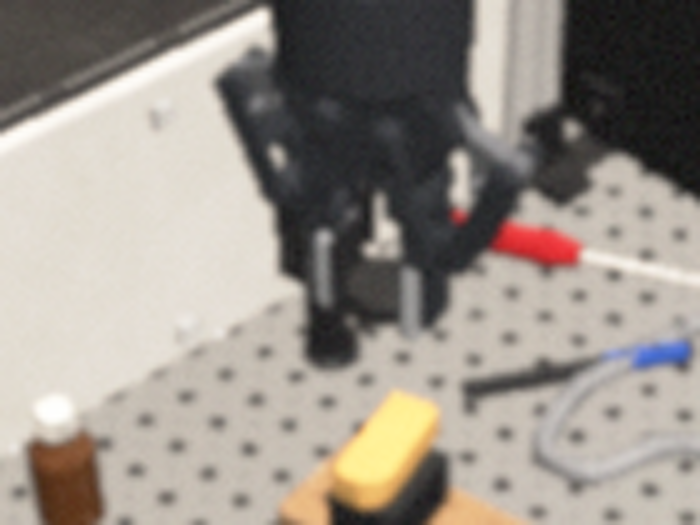

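{"name": "apply_moves", "arguments": {
  "commands": [
    {"linear": [0.046,0.023,0],"delta_rot": [0,0,0],"fingers": 180},
    {"linear": [0.09,0.045,0],"delta_rot": [0,0,0],"fingers": 180},
    {"linear": [0.14,0.068,0.01],"delta_rot": [0,0,0],"fingers": 180},
    {"linear": [0.14,0.068,0.05],"delta_rot": [0,0,0],"fingers": 180},
    {"linear": [0.14,0.068,0.09],"delta_rot": [0,0,0],"fingers": 180},
    {"linear": [0.14,0.068,0.12],"delta_rot": [0,0,0],"fingers": 180},
    {"linear": [0.14,0.068,0.13],"delta_rot": [0,0,0],"fingers": 180},
    {"linear": [0.14,0.068,0.13],"delta_rot": [0,0,0],"fingers": 180}
  ]
}}

```text
time: 8.55
tool_pos: [0.4552, 0.2542, -0.0085]
tool_rot: [-0.003, -0.154, 0.988, -0.001]
contact_force: [-0.3, -0.3, -0.0]
gripper_width: 0.371
```

```bash
python3 plan.py .4575,.2550,-.0312,107.7; python3 -c "
from h import *
grab('scene','s9',(160,170,280,260),6)"
```

```text
t 8.55 tcp [ 0.4552  0.2542 -0.0085] yaw 107.77 tilt [-0.005  -0.0019] f [-0.3 -0.3 -0. ] w 0.371 j [ 0.37  0.04  2.   -0.    1.11 -1.51]
.4575,.2550,-.0312,107.7 linear [-0.0025, 0.0, 0.0227] rot [-0.02, -0.3, 0.07] dist 0.023
```

View pics/s9.png

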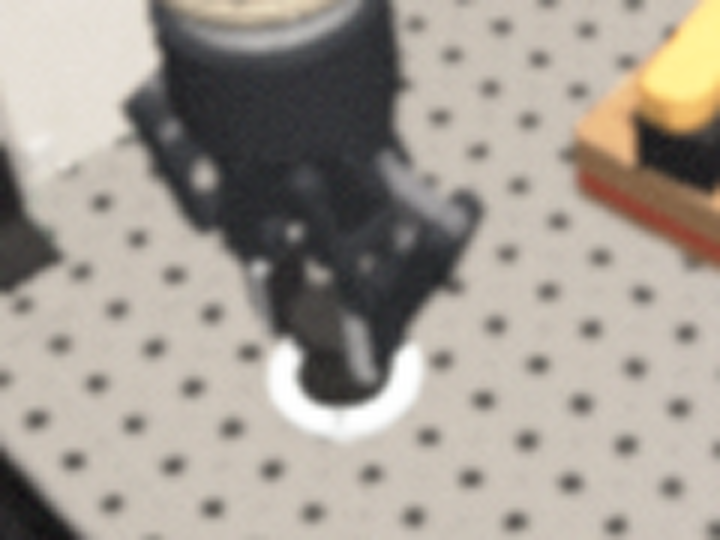

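{"name": "apply_moves", "arguments": {
  "commands": [
    {"linear": [-0.001,0,0.004],"delta_rot": [0,-0.2,0],"fingers": 180},
    {"linear": [-0.002,0,0.008],"delta_rot": [0,-0.2,0],"fingers": 180},
    {"linear": [-0.002,0,0.012],"delta_rot": [0,-0.2,0],"fingers": 180},
    {"linear": [-0.002,0,0.015],"delta_rot": [0,-0.2,0],"fingers": 180},
    {"linear": [-0.002,0,0.018],"delta_rot": [0,-0.2,0],"fingers": 180},
    {"linear": [-0.002,0,0.02],"delta_rot": [0,-0.2,0],"fingers": 180},
    {"linear": [-0.002,0,0.02],"delta_rot": [0,-0.2,0],"fingers": 180},
    {"linear": [-0.002,0,0.02],"delta_rot": [0,-0.2,0],"fingers": 180}
  ]
}}

```text
time: 9.4
tool_pos: [0.4592, 0.2557, -0.0261]
tool_rot: [0.002, -0.154, 0.988, 0.0]
contact_force: [0.9, -0.3, -0.2]
gripper_width: 0.372
```

```bash
python3 plan.py .4575,.2550,-.0312,107.7; python3 -c "
from h import *
grab('scene','s10',(180,190,260,250),10)"
```

```text
t 9.4 tcp [ 0.4592  0.2557 -0.0261] yaw 107.77 tilt [0.0033 0.0011] f [ 0.9 -0.3 -0.2] w 0.372 j [ 0.37  0.07  2.   -0.    1.07 -1.51]
.4575,.2550,-.0312,107.7 linear [0.0018, -0.0001, 0.0051] rot [0.0, 0.2, 0.07] dist 0.005
```

View pics/s10.png

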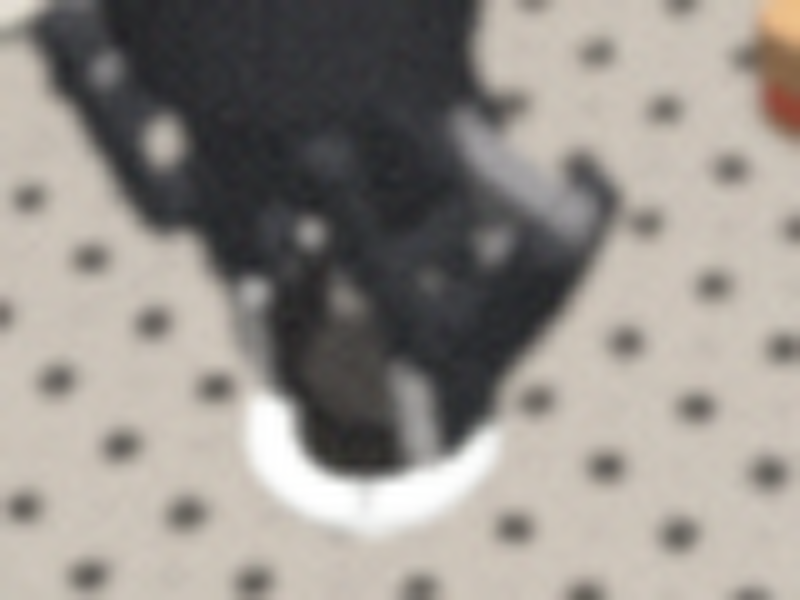

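{"name": "apply_moves", "arguments": {
  "commands": [
    {"linear": [0.001,0,0.001],"delta_rot": [0,0.1,0],"fingers": 180},
    {"linear": [0.001,0,0.002],"delta_rot": [0,0.1,0],"fingers": 180},
    {"linear": [0.001,0,0.003],"delta_rot": [0,0.1,0],"fingers": 180},
    {"linear": [0.001,0,0.004],"delta_rot": [0,0.1,0],"fingers": 180},
    {"linear": [0.001,0,0.0045],"delta_rot": [0,0.1,0],"fingers": 180},
    {"linear": [0.001,0,0.0045],"delta_rot": [0,0.1,0],"fingers": 180},
    {"linear": [0.001,0,0.0045],"delta_rot": [0,0.1,0],"fingers": 180},
    {"linear": [0.001,0,0.0045],"delta_rot": [0,0.1,0],"fingers": 180}
  ]
}}

```text
time: 10.25
tool_pos: [0.4583, 0.2554, -0.0274]
tool_rot: [-0.0, -0.155, 0.988, -0.0]
contact_force: [-11.3, -3.8, 23.0]
gripper_width: 0.369
```

```bash
python3 plan.py .4575,.2550,-.0312,107.7; python3 -c "
from h import *
grab('scene','s11',(180,190,260,250),10)"
```

```text
t 10.25 tcp [ 0.4583  0.2554 -0.0274] yaw 107.79 tilt [-0.0004 -0.0006] f [-11.3  -3.8  23. ] w 0.369 j [ 0.37  0.07  2.   -0.    1.07 -1.51]
.4575,.2550,-.0312,107.7 linear [0.0009, -0.0002, 0.0038] rot [-0.03, -0.03, 0.09] dist 0.004
```

View pics/s11.png

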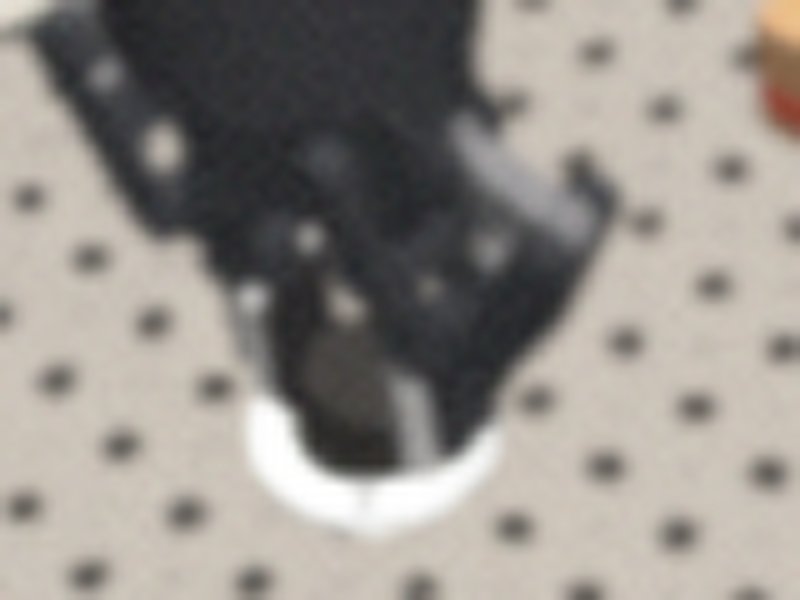

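{"name": "apply_moves", "arguments": {
  "commands": [
    {"linear": [0,0,-0.002],"delta_rot": [0,0,0],"fingers": 180},
    {"linear": [0,0,-0.003],"delta_rot": [0,0,0],"fingers": 180},
    {"linear": [0,0,-0.003],"delta_rot": [0,0,0],"fingers": 150},
    {"linear": [0,0,-0.003],"delta_rot": [0,0,0],"fingers": 130},
    {"linear": [0,0,-0.003],"delta_rot": [0,0,0],"fingers": 110},
    {"linear": [0,0,-0.003],"delta_rot": [0,0,0],"fingers": 100},
    {"linear": [0,0,-0.003],"delta_rot": [0,0,0],"fingers": 100},
    {"linear": [0,0,-0.02],"delta_rot": [0,0,0],"fingers": 100}
  ]
}}

```text
time: 11.1
tool_pos: [0.4559, 0.2544, -0.0129]
tool_rot: [-0.002, -0.154, 0.988, -0.0]
contact_force: [0.4, 0.2, -0.3]
gripper_width: 0.608
```

{"name": "apply_moves", "arguments": {
  "commands": [
    {"linear": [0,0,-0.04],"delta_rot": [0,0,0],"fingers": 100},
    {"linear": [0,0,-0.08],"delta_rot": [0,0,0],"fingers": 100},
    {"linear": [0,0,-0.12],"delta_rot": [0,0,0],"fingers": 100},
    {"linear": [0,0,-0.14],"delta_rot": [0,0,0],"fingers": 100},
    {"linear": [0,0,-0.14],"delta_rot": [0,0,0],"fingers": 100},
    {"linear": [0,0,-0.14],"delta_rot": [0,0,0],"fingers": 100},
    {"linear": [0,0,-0.14],"delta_rot": [0,0,0],"fingers": 100},
    {"linear": [0,0,-0.14],"delta_rot": [0,0,0],"fingers": 100}
  ]
}}

```text
time: 11.9
tool_pos: [0.4568, 0.2548, 0.1272]
tool_rot: [-0.001, -0.154, 0.988, -0.0]
contact_force: [0.4, 1.0, -0.4]
gripper_width: 0.608
```

```bash
python3 plan.py; python3 -c "
from h import *
grab('scene','s12',(180,150,330,260),5)"
```

```text
t 11.9 tcp [0.4568 0.2548 0.1272] yaw 107.77 tilt [-0.0019 -0.0008] f [ 0.4  1.  -0.4] w 0.608 j [ 0.37 -0.14  1.92 -0.    1.36 -1.51]
```

View pics/s12.png

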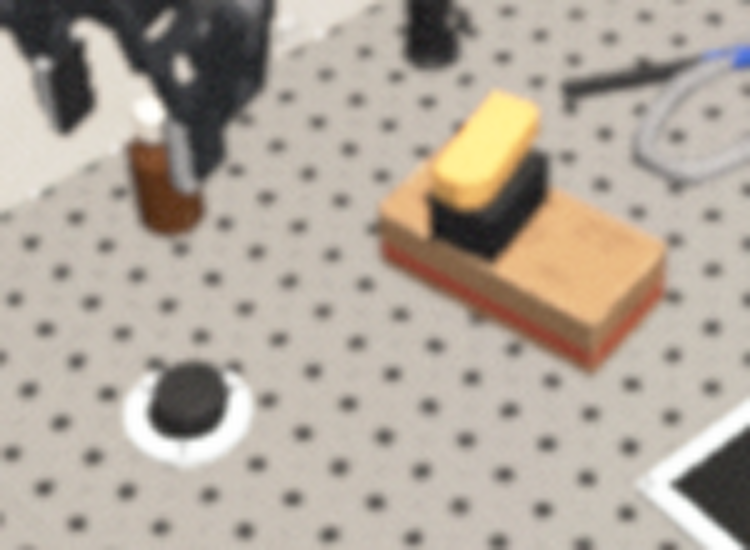

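```bash
python3 -c "
from meas import *
im=cv2.imread('pics/s12_raw.png')
print(ray('scene',[[180+188/5-.5,150+390/5-.5]],.016))
print(ray('scene',[[180+188/5-.5,150+430/5-.5]],.006), ray('scene',[[180+188/5-.5,150+362/5-.5]],.016))
hsv=cv2.cvtColor(im,cv2.COLOR_BGR2HSV)
m=(cv2.inRange(hsv,(18,120,170),(30,255,255))>0); m[:,:250]=0;m[215:]=0
for c in blobs(m,40):
  print(c.min(0),c.max(0),rect('scene',c,.0815))
for z,p in ((.0815,[[432,165],[505,92],[540,108],[470,185]]),(.0655,[[432,195],[500,215],[548,155]])):
  print(ray('scene',np.array(p)/5-.5+[180,150],z).round(4))
"
```

```text
[[0.46062832 0.25664677 0.016     ]]
[[0.45144704 0.24595345 0.006     ]] [[0.46999188 0.26959492 0.016     ]]
[[0.587  0.2395 0.0815]
 [0.6411 0.2533 0.0815]
 [0.6457 0.2351 0.0815]
 [0.5913 0.2193 0.0815]]
[[0.5851 0.2381 0.0655]
 [0.5991 0.2091 0.0655]
 [0.6395 0.2228 0.0655]]
```

```bash
python3 -c "
from h import *
grab('top','t13',(195,165,265,215),11)"
```

```text
(no output)
```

View pics/t13.png

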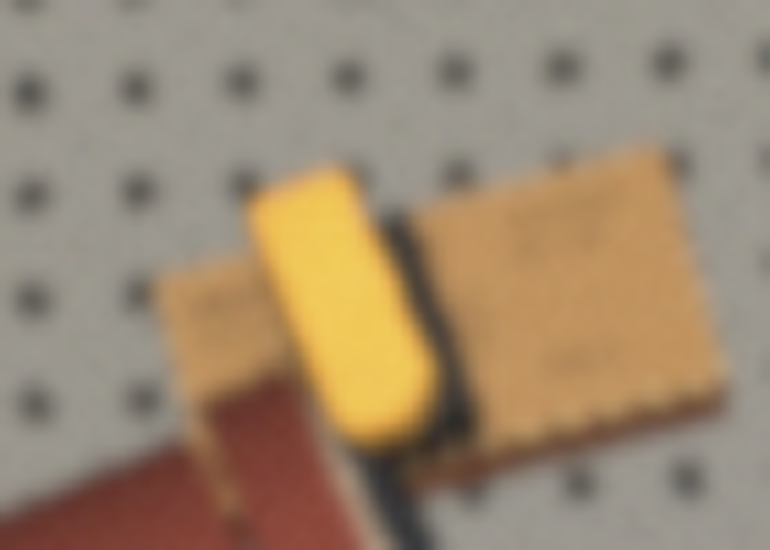

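```bash
python3 -c "
from meas import *
for n,f,w in(('top','t13',(205,172,245,212)),('scene','s12',(255,160,300,200))):
  im=cv2.imread(f'pics/{f}_raw.png'); hsv=cv2.cvtColor(im,cv2.COLOR_BGR2HSV)
  m=(cv2.inRange(hsv,(18,140,170),(30,255,255))>0); k=np.zeros_like(m); k[w[1]:w[3],w[0]:w[2]]=1; m&=k
  for c in blobs(m,40): print(n,len(c),rect(n,c,.0815), c.min(0),c.max(0))
T=lambda L:np.array(L)/11-.5+[195,165]
print(ray('top',T([[246,208],[347,163],[442,390],[332,430]]),.0815).round(4))
"
```

```text
top 56 [614.  236.4  58.4  25.5  20.5] [218. 181.] [233. 204.]
[[0.6376 0.257  0.0815]
 [0.6467 0.2346 0.0815]
 [0.5946 0.2156 0.0815]
 [0.5869 0.2398 0.0815]]
```

```bash
python3 plan.py .615,.2367,.127,107.5 .615,.2367,.06,107.5
```

```text
t 12.0 tcp [0.4572 0.255  0.1278] yaw 107.77 tilt [-0.0009 -0.0004] f [-0.1  0.2  0.5] w 0.61 j [ 0.37 -0.14  1.92 -0.    1.36 -1.51]
.615,.2367,.127,107.5 linear [-0.1447, -0.0656, 0.0007] rot [-0.01, -0.06, 0.27] dist 0.159
.615,.2367,.06,107.5 linear [-0.1448, -0.0656, 0.0677] rot [-0.01, -0.06, 0.27] dist 0.173
```

{"name": "apply_moves", "arguments": {
  "commands": [
    {"linear": [-0.04,-0.018,0],"delta_rot": [0,0,0],"fingers": 100},
    {"linear": [-0.08,-0.036,0],"delta_rot": [0,0,0.2],"fingers": 100},
    {"linear": [-0.12,-0.054,0],"delta_rot": [0,0,0.2],"fingers": 100},
    {"linear": [-0.145,-0.066,0],"delta_rot": [0,0,0.2],"fingers": 100},
    {"linear": [-0.145,-0.066,0.02],"delta_rot": [0,0,0.2],"fingers": 100},
    {"linear": [-0.145,-0.066,0.05],"delta_rot": [0,0,0.2],"fingers": 100},
    {"linear": [-0.145,-0.066,0.068],"delta_rot": [0,0,0.2],"fingers": 100},
    {"linear": [-0.145,-0.066,0.068],"delta_rot": [0,0,0.2],"fingers": 100}
  ]
}}

```text
time: 12.8
tool_pos: [0.6131, 0.2359, 0.0567]
tool_rot: [-0.003, -0.153, 0.988, -0.0]
contact_force: [-0.5, 0.2, -0.3]
gripper_width: 0.612
```

```bash
python3 plan.py .615,.2367,.034,107.5; python3 -c "
from h import *
grab('scene','s14',(240,130,320,190),10)"
```

```text
t 12.8 tcp [0.6131 0.2359 0.0567] yaw 107.57 tilt [-0.0065 -0.0016] f [-0.5  0.2 -0.3] w 0.612 j [ 0.25  0.25  1.64  0.    1.26 -1.62]
.615,.2367,.034,107.5 linear [-0.0022, 0.0002, 0.0227] rot [0.03, -0.38, 0.07] dist 0.023
```

View pics/s14.png

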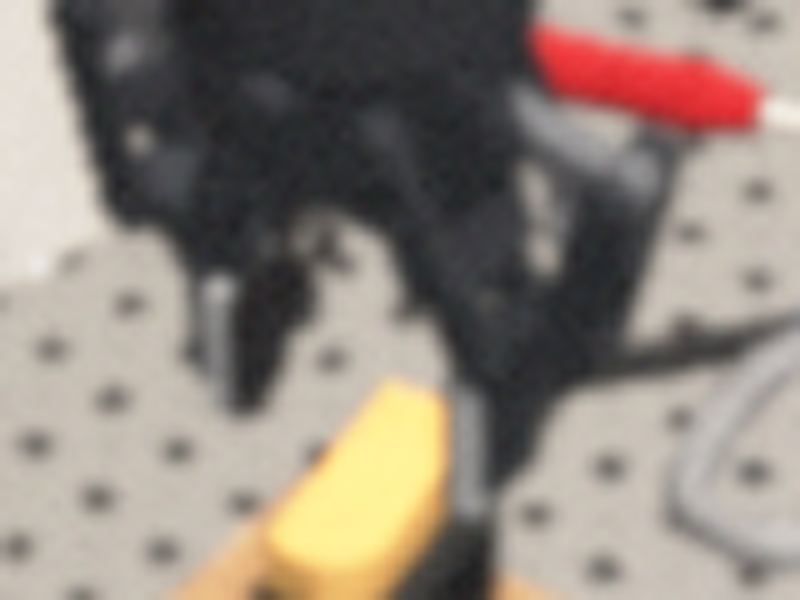

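{"name": "apply_moves", "arguments": {
  "commands": [
    {"linear": [-0.001,0,0.008],"delta_rot": [0,-0.2,0],"fingers": 100},
    {"linear": [-0.001,0,0.016],"delta_rot": [0,-0.2,0],"fingers": 100},
    {"linear": [-0.001,0,0.021],"delta_rot": [0,-0.2,0],"fingers": 100},
    {"linear": [-0.001,0,0.021],"delta_rot": [0,-0.2,0],"fingers": 100},
    {"linear": [-0.001,0,0.021],"delta_rot": [0,-0.2,0],"fingers": 130},
    {"linear": [-0.001,0,0.021],"delta_rot": [0,-0.2,0],"fingers": 160},
    {"linear": [-0.001,0,0.021],"delta_rot": [0,-0.2,0],"fingers": 200},
    {"linear": [-0.001,0,0.021],"delta_rot": [0,-0.2,0],"fingers": 210}
  ]
}}

```text
time: 13.65
tool_pos: [0.618, 0.2373, 0.0416]
tool_rot: [0.003, -0.153, 0.988, 0.001]
contact_force: [-0.9, -0.2, 2.3]
gripper_width: 0.25
```

{"name": "apply_moves", "arguments": {
  "commands": [
    {"linear": [0,0,0],"delta_rot": [0,0,0],"fingers": 210},
    {"linear": [0,0,0],"delta_rot": [0,0,0],"fingers": 210},
    {"linear": [0,0,0],"delta_rot": [0,0,0],"fingers": 210},
    {"linear": [0,0,0],"delta_rot": [0,0,0],"fingers": 210},
    {"linear": [0,0,0],"delta_rot": [0,0,0],"fingers": 210},
    {"linear": [0,0,0],"delta_rot": [0,0,0],"fingers": 210},
    {"linear": [0,0,0],"delta_rot": [0,0,0],"fingers": 210},
    {"linear": [0,0,0],"delta_rot": [0,0,0],"fingers": 210}
  ]
}}

```text
time: 14.45
tool_pos: [0.618, 0.2373, 0.0415]
tool_rot: [0.003, -0.153, 0.988, 0.0]
contact_force: [0.3, -0.5, 5.3]
gripper_width: 0.254
```

```bash
python3 plan.py .615,.2367,.034,107.5; python3 -c "
from h import *
grab('scene','s15',(240,130,320,190),10)"
```

```text
t 14.45 tcp [0.618  0.2373 0.0415] yaw 107.57 tilt [0.0064 0.002 ] f [ 0.3 -0.5  5.3] w 0.254 j [ 0.25  0.27  1.64  0.    1.22 -1.62]
.615,.2367,.034,107.5 linear [0.0031, 0.0004, 0.0075] rot [-0.0, 0.39, 0.07] dist 0.008
```

View pics/s15.png

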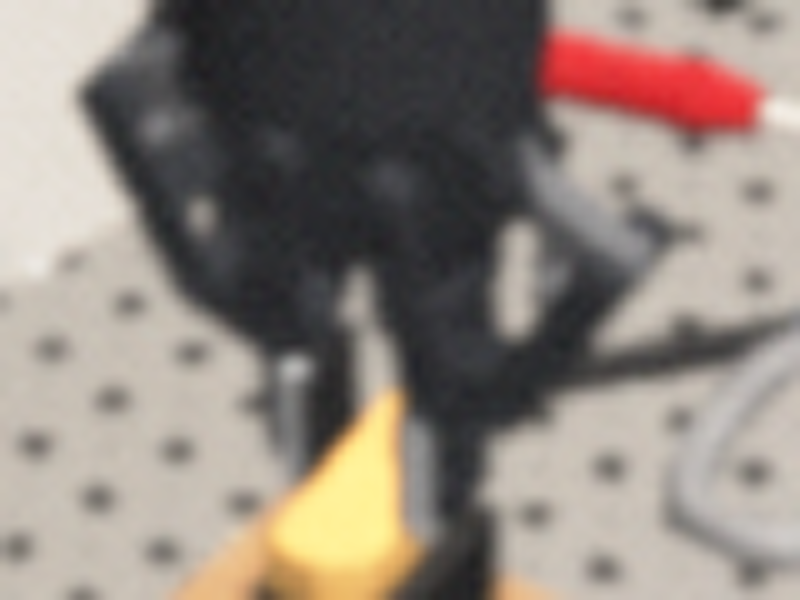

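{"name": "apply_moves", "arguments": {
  "commands": [
    {"linear": [0,0,-0.005],"delta_rot": [0,0,0],"fingers": 210},
    {"linear": [0,0,-0.015],"delta_rot": [0,0,0],"fingers": 210},
    {"linear": [0,0,-0.03],"delta_rot": [0,0,0],"fingers": 210},
    {"linear": [0,0,-0.05],"delta_rot": [0,0,0],"fingers": 210},
    {"linear": [0,0,-0.07],"delta_rot": [0,0,0],"fingers": 210},
    {"linear": [0,0,-0.08],"delta_rot": [0,0,0],"fingers": 210},
    {"linear": [0,0,-0.08],"delta_rot": [0,0,0],"fingers": 210},
    {"linear": [0,0,-0.08],"delta_rot": [0,0,0],"fingers": 210}
  ]
}}

```text
time: 15.3
tool_pos: [0.6167, 0.2369, 0.1204]
tool_rot: [0.002, -0.153, 0.988, 0.0]
contact_force: [-0.3, 1.0, -0.9]
gripper_width: 0.254
```

```bash
python3 plan.py .4317,-.0768,.08,146.8 .4317,-.0768,.08,-33.2; python3 -c "
from h import *
grab('scene','s16',(200,90,340,195),5)"
```

```text
t 15.3 tcp [0.6167 0.2369 0.1204] yaw 107.57 tilt [0.0046 0.0015] f [-0.3  1.  -0.9] w 0.254 j [ 0.25  0.19  1.6   0.    1.35 -1.62]
.4317,-.0768,.08,146.8 linear [0.2712, -0.2432, 0.0391] rot [-0.1, 0.27, -39.23] dist 0.366
.4317,-.0768,.08,-33.2 linear [0.2712, -0.2432, 0.0391] rot [0.34, 0.12, 140.77] dist 0.366
```

View pics/s16.png

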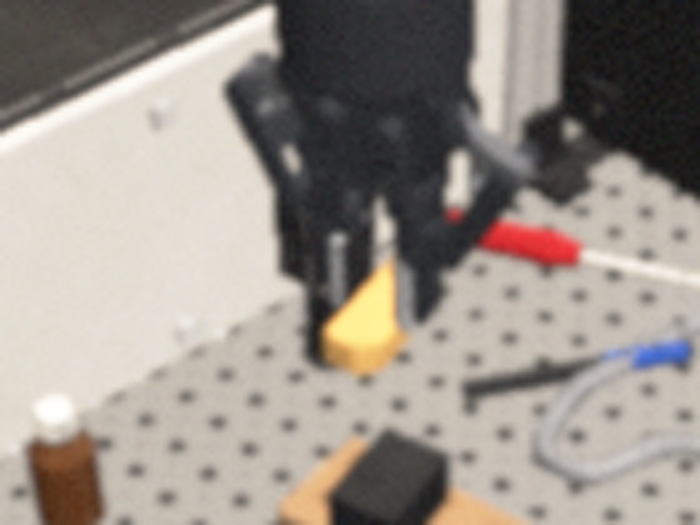

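{"name": "apply_moves", "arguments": {
  "commands": [
    {"linear": [0.034,-0.03,0],"delta_rot": [0,0,-5],"fingers": 210},
    {"linear": [0.068,-0.06,0],"delta_rot": [0,0,-12],"fingers": 210},
    {"linear": [0.1,-0.09,0],"delta_rot": [0,0,-19],"fingers": 210},
    {"linear": [0.135,-0.12,0],"delta_rot": [0,0,-26],"fingers": 210},
    {"linear": [0.17,-0.15,0],"delta_rot": [0,0,-33],"fingers": 210},
    {"linear": [0.2,-0.18,0],"delta_rot": [0,0,-39.2],"fingers": 210},
    {"linear": [0.235,-0.21,0],"delta_rot": [0,0,-39.2],"fingers": 210},
    {"linear": [0.27,-0.241,0.01],"delta_rot": [0,0,-39.2],"fingers": 210}
  ]
}}

```text
time: 16.15
tool_pos: [0.4315, -0.0756, 0.1092]
tool_rot: [0.003, -0.476, 0.88, -0.001]
contact_force: [0.2, -1.1, -0.5]
gripper_width: 0.257
```

```bash
python3 plan.py .4333,-.0743,0,146.85
```

```text
t 16.15 tcp [ 0.4315 -0.0756  0.1092] yaw 146.83 tilt [0.006  0.0011] f [ 0.2 -1.1 -0.5] w 0.257 j [-0.35 -0.36  2.13  0.    1.36 -2.91]
.4333,-.0743,0,146.85 linear [-0.0016, -0.0003, 0.1092] rot [-0.25, 0.24, -0.02] dist 0.109
```

{"name": "apply_moves", "arguments": {
  "commands": [
    {"linear": [-0.001,0,0.03],"delta_rot": [-0.2,0.2,0],"fingers": 210},
    {"linear": [-0.001,0,0.06],"delta_rot": [-0.2,0.2,0],"fingers": 210},
    {"linear": [-0.001,0,0.09],"delta_rot": [-0.2,0.2,0],"fingers": 210},
    {"linear": [-0.001,0,0.11],"delta_rot": [-0.2,0.2,0],"fingers": 210},
    {"linear": [-0.001,0,0.115],"delta_rot": [-0.2,0.2,0],"fingers": 210},
    {"linear": [-0.001,0,0.117],"delta_rot": [-0.2,0.2,0],"fingers": 210},
    {"linear": [-0.001,0,0.117],"delta_rot": [-0.2,0.2,0],"fingers": 210},
    {"linear": [-0.001,0,0.117],"delta_rot": [-0.2,0.2,0],"fingers": 210}
  ]
}}

```text
time: 16.95
tool_pos: [0.4346, -0.0736, -0.0065]
tool_rot: [0.001, -0.475, 0.88, -0.001]
contact_force: [0.7, 0.1, -0.4]
gripper_width: 0.257
```

```bash
python3 plan.py .4333,-.0743,-.018,146.85;  python3 -c "
from h import *
grab('scene','s17',(260,290,370,380),7)"
```

```text
t 16.95 tcp [ 0.4346 -0.0736 -0.0065] yaw 146.78 tilt [ 0.0023 -0.0002] f [ 0.7  0.1 -0.4] w 0.257 j [-0.34 -0.17  2.2   0.    1.12 -2.9 ]
.4333,-.0743,-.018,146.85 linear [0.0013, 0.0007, 0.0115] rot [-0.12, 0.06, -0.07] dist 0.012
```

View pics/s17.png

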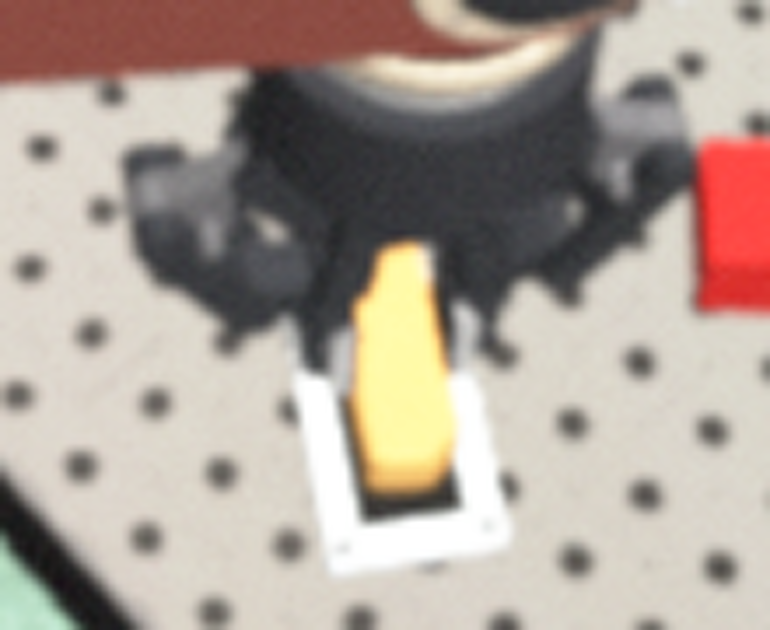

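{"name": "apply_moves", "arguments": {
  "commands": [
    {"linear": [0,0,0.003],"delta_rot": [0,0,0],"fingers": 210},
    {"linear": [0,0,0.006],"delta_rot": [0,0,0],"fingers": 210},
    {"linear": [0,0,0.008],"delta_rot": [0,0,0],"fingers": 210},
    {"linear": [0,0,0.01],"delta_rot": [0,0,0],"fingers": 210},
    {"linear": [0,0,0.01],"delta_rot": [0,0,0],"fingers": 210},
    {"linear": [0,0,0.01],"delta_rot": [0,0,0],"fingers": 210},
    {"linear": [0,0,0.01],"delta_rot": [0,0,0],"fingers": 210},
    {"linear": [0,0,0.01],"delta_rot": [0,0,0],"fingers": 210}
  ]
}}

```text
time: 17.8
tool_pos: [0.4337, -0.0734, -0.0173]
tool_rot: [0.0, -0.475, 0.88, 0.0]
contact_force: [-1.7, 0.4, 5.2]
gripper_width: 0.254
```

```bash
python3 plan.py .4333,-.0743,-.018,146.85;  python3 -c "
from h import *
grab('scene','s18',(260,290,370,380),7)"
```

```text
t 17.8 tcp [ 0.4337 -0.0734 -0.0173] yaw 146.78 tilt [0.0001 0.0005] f [-1.7  0.4  5.2] w 0.254 j [-0.34 -0.15  2.2   0.    1.1  -2.9 ]
.4333,-.0743,-.018,146.85 linear [0.001, -0.0002, 0.0007] rot [0.01, 0.03, -0.07] dist 0.001
```

View pics/s18.png

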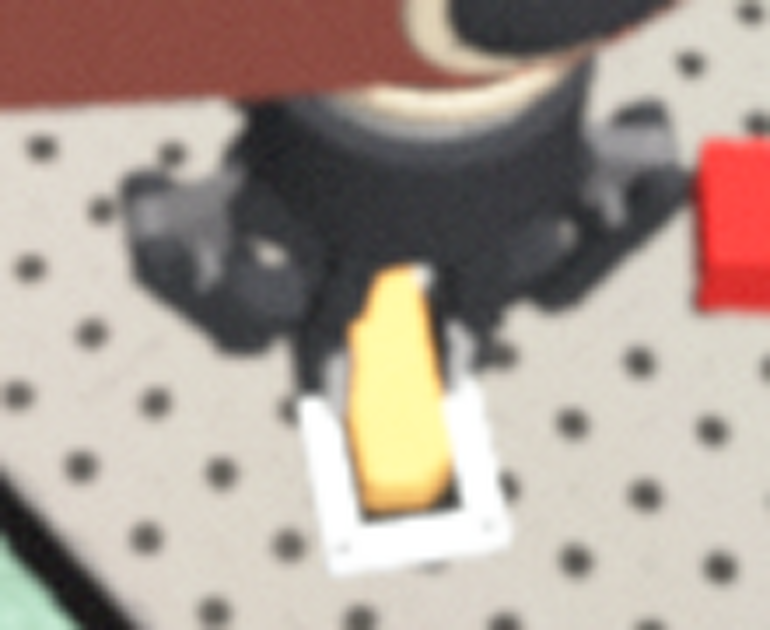

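{"name": "apply_moves", "arguments": {
  "commands": [
    {"linear": [0,0,-0.001],"delta_rot": [0,0,0],"fingers": 190},
    {"linear": [0,0,-0.001],"delta_rot": [0,0,0],"fingers": 150},
    {"linear": [0,0,-0.001],"delta_rot": [0,0,0],"fingers": 120},
    {"linear": [0,0,-0.001],"delta_rot": [0,0,0],"fingers": 120},
    {"linear": [0,0,-0.001],"delta_rot": [0,0,0],"fingers": 120},
    {"linear": [0,0,-0.01],"delta_rot": [0,0,0],"fingers": 120},
    {"linear": [0,0,-0.03],"delta_rot": [0,0,0],"fingers": 120},
    {"linear": [0,0,-0.07],"delta_rot": [0,0,0],"fingers": 120}
  ]
}}

```text
time: 18.65
tool_pos: [0.4307, -0.0724, 0.0505]
tool_rot: [-0.002, -0.475, 0.88, 0.003]
contact_force: [1.3, 0.1, 0.1]
gripper_width: 0.533
```

```bash
python3 plan.py .45,.06,.16,107.5
```

```text
t 18.65 tcp [ 0.4307 -0.0724  0.0505] yaw 146.77 tilt [-0.0063  0.0028] f [1.3 0.1 0.1] w 0.533 j [-0.34 -0.27  2.17  0.    1.25 -2.9 ]
.45,.06,.16,107.5 linear [-0.1212, 0.0572, -0.1093] rot [0.35, -0.19, 39.27] dist 0.173
```

{"name": "apply_moves", "arguments": {
  "commands": [
    {"linear": [0,0,-0.04],"delta_rot": [0,0,0],"fingers": 60},
    {"linear": [0,0,-0.08],"delta_rot": [0,0,7],"fingers": 60},
    {"linear": [-0.03,0.014,-0.109],"delta_rot": [0,0,15],"fingers": 60},
    {"linear": [-0.07,0.033,-0.109],"delta_rot": [0,0,23],"fingers": 60},
    {"linear": [-0.11,0.052,-0.109],"delta_rot": [0,0,31],"fingers": 60},
    {"linear": [-0.121,0.057,-0.109],"delta_rot": [0,0,39.3],"fingers": 60},
    {"linear": [-0.121,0.057,-0.109],"delta_rot": [0,0,39.3],"fingers": 60},
    {"linear": [-0.121,0.057,-0.109],"delta_rot": [0,0,39.3],"fingers": 60}
  ]
}}

```text
time: 19.45
tool_pos: [0.452, 0.059, 0.1617]
tool_rot: [0.0, -0.153, 0.988, -0.0]
contact_force: [-0.2, 0.4, 0.9]
gripper_width: 0.763
```

```bash
python3 -c "
from h import *
grab('scene','s19',(250,160,330,220),10);grab('top','t19',(195,165,265,215),11)
a=cv2.imread('pics/s19_raw.png');b=cv2.imread('pics/t19_raw.png');cv2.imwrite('pics/c19.png',np.hstack([cv2.resize(a,None,fx=.7,fy=.7),cv2.resize(b,None,fx=.7,fy=.7)]))"; python3 plan.py
```

```text
t 19.55 tcp [0.452  0.0582 0.1615] yaw 107.51 tilt [0.0003 0.0002] f [0.2 0.2 0. ] w 0.762 j [-0.04 -0.35  2.03  0.    1.46 -1.91]
```

View pics/s19.png

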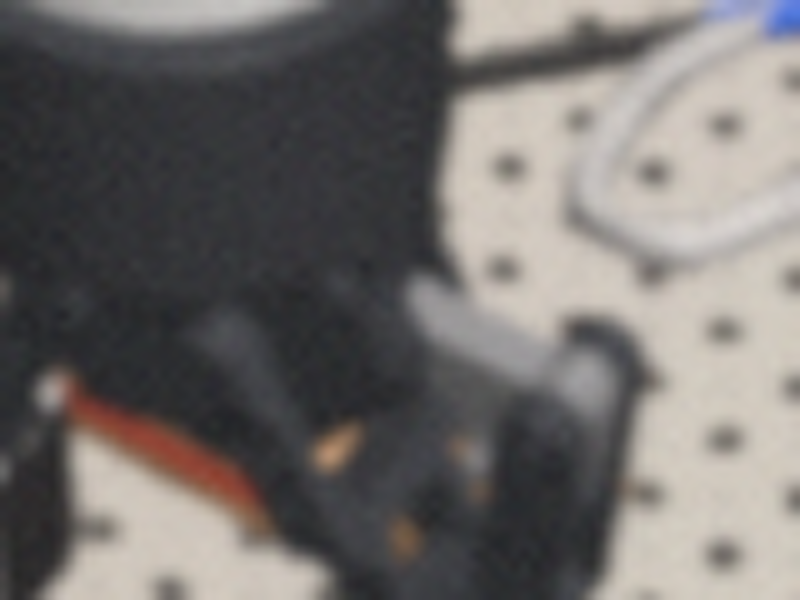

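View pics/t19.png

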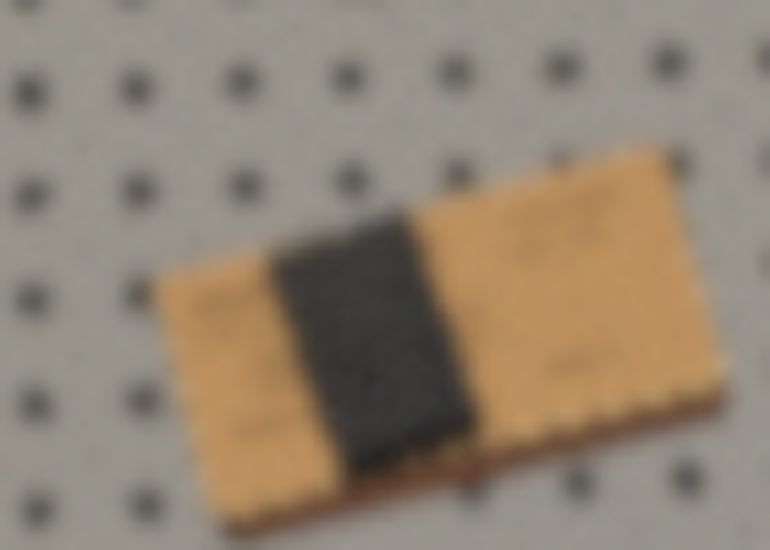

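View pics/c19.png

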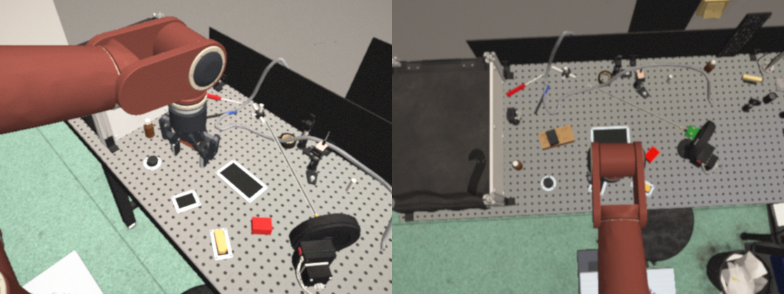

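```bash
python3 -c "
from meas import *
T=lambda L:np.array(L)/11-.5+[195,165]
X=ray('top',T([[275,260],[405,215],[475,425],[350,475]]),.0655);print(X.round(4),X.mean(0))
im=cv2.imread('pics/t19_raw.png'); g=im.max(2); m=g<90
k,lab=cv2.connectedComponents(m.astype(np.uint8)); l=lab[int(165+345/11),int(195+375/11)]
for c in blobs(lab==l,40): print(rect('top',c,.0655),c.min(0),c.max(0))
im=cv2.imread('pics/s19_raw.png'); hsv=cv2.cvtColor(im,cv2.COLOR_BGR2HSV); m=cv2.inRange(hsv,(18,110,150),(32,255,255))>0; m[:320]=0
for c in blobs(m,100): print('bar',rect('scene',c,.022),c.min(0),c.max(0))
"
python3 - <<'E'
import cv2
a=cv2.imread('pics/s19_raw.png')[310:380,280:360];cv2.imwrite('pics/s19b.png',cv2.resize(a,None,fx=8,fy=8,interpolation=cv2.INTER_CUBIC))
E
```

```text
[[0.6296 0.2524 0.0655]
 [0.6385 0.2233 0.0655]
 [0.59   0.2096 0.0655]
 [0.5802 0.2374 0.0655]] [0.60957248 0.23070312 0.0655    ]
[606.8 230.2  56.1  30.6  16.2] [220. 185.] [237. 209.]
```

View pics/s19b.png

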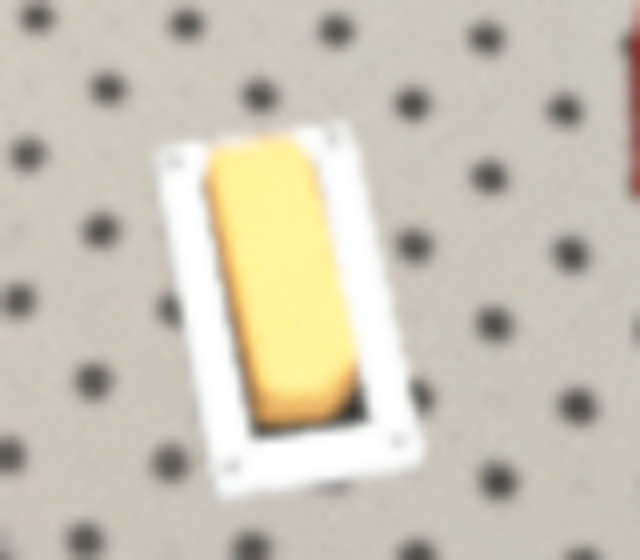

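```bash
python3 plan.py .61,.2305,.1,106.2 .61,.2305,.035,106.2
```

```text
t 19.55 tcp [0.452  0.0582 0.1615] yaw 107.51 tilt [0.0003 0.0002] f [0.2 0.2 0. ] w 0.762 j [-0.04 -0.35  2.03  0.    1.46 -1.91]
.61,.2305,.1,106.2 linear [-0.2025, 0.1167, 0.0616] rot [0.01, 0.02, 1.31] dist 0.242
.61,.2305,.035,106.2 linear [-0.2024, 0.1167, 0.1266] rot [0.01, 0.02, 1.31] dist 0.266
```

{"name": "apply_moves", "arguments": {
  "commands": [
    {"linear": [-0.04,0.023,0],"delta_rot": [0,0,1.3],"fingers": 80},
    {"linear": [-0.08,0.046,0],"delta_rot": [0,0,1.3],"fingers": 80},
    {"linear": [-0.12,0.069,0],"delta_rot": [0,0,1.3],"fingers": 80},
    {"linear": [-0.16,0.092,0.02],"delta_rot": [0,0,1.3],"fingers": 80},
    {"linear": [-0.202,0.117,0.05],"delta_rot": [0,0,1.3],"fingers": 80},
    {"linear": [-0.202,0.117,0.08],"delta_rot": [0,0,1.3],"fingers": 80},
    {"linear": [-0.202,0.117,0.1],"delta_rot": [0,0,1.3],"fingers": 80},
    {"linear": [-0.202,0.117,0.105],"delta_rot": [0,0,1.3],"fingers": 80}
  ]
}}

```text
time: 20.35
tool_pos: [0.6076, 0.2296, 0.0523]
tool_rot: [-0.003, -0.141, 0.99, -0.0]
contact_force: [0.3, -0.4, 0.2]
gripper_width: 0.687
```

```bash
python3 plan.py .61,.2305,.009,106.2; python3 -c "
from h import *
grab('scene','s20',(240,140,320,200),10)"
```

```text
t 20.35 tcp [0.6076 0.2296 0.0523] yaw 106.16 tilt [-0.0065 -0.0013] f [ 0.3 -0.4  0.2] w 0.687 j [ 0.25  0.24  1.66  0.    1.25 -1.61]
.61,.2305,.009,106.2 linear [-0.0028, 0.0002, 0.0433] rot [0.03, -0.38, -0.04] dist 0.043
```

View pics/s20.png

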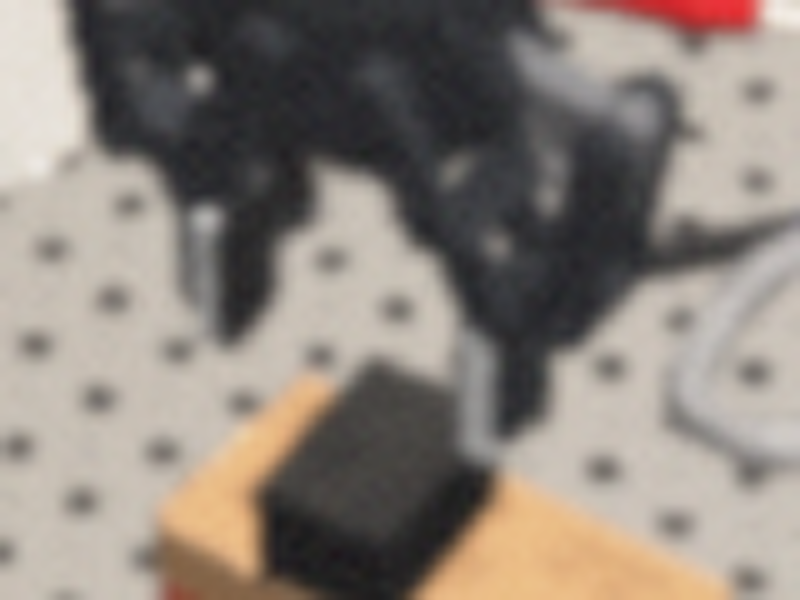

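{"name": "apply_moves", "arguments": {
  "commands": [
    {"linear": [-0.001,0,0.012],"delta_rot": [0,-0.2,0],"fingers": 80},
    {"linear": [-0.001,0,0.024],"delta_rot": [0,-0.2,0],"fingers": 80},
    {"linear": [-0.001,0,0.035],"delta_rot": [0,-0.2,0],"fingers": 80},
    {"linear": [-0.001,0,0.04],"delta_rot": [0,-0.2,0],"fingers": 80},
    {"linear": [-0.001,0,0.04],"delta_rot": [0,-0.2,0],"fingers": 80},
    {"linear": [-0.001,0,0.04],"delta_rot": [0,-0.2,0],"fingers": 110},
    {"linear": [-0.001,0,0.04],"delta_rot": [0,-0.2,0],"fingers": 140},
    {"linear": [-0.001,0,0.04],"delta_rot": [0,-0.2,0],"fingers": 180}
  ]
}}

```text
time: 21.2
tool_pos: [0.6116, 0.232, 0.0179]
tool_rot: [0.003, -0.141, 0.99, 0.001]
contact_force: [-0.3, 0.1, -0.9]
gripper_width: 0.396
```

{"name": "apply_moves", "arguments": {
  "commands": [
    {"linear": [0,0,0],"delta_rot": [0,0,0],"fingers": 180},
    {"linear": [0,0,0],"delta_rot": [0,0,0],"fingers": 180},
    {"linear": [0,0,0],"delta_rot": [0,0,0],"fingers": 180},
    {"linear": [0,0,0],"delta_rot": [0,0,0],"fingers": 180},
    {"linear": [0,0,-0.003],"delta_rot": [0,0,0],"fingers": 180},
    {"linear": [0,0,-0.008],"delta_rot": [0,0,0],"fingers": 180},
    {"linear": [0,0,-0.015],"delta_rot": [0,0,0],"fingers": 180},
    {"linear": [0,0,-0.015],"delta_rot": [0,0,0],"fingers": 180}
  ]
}}

```text
time: 22.0
tool_pos: [0.6112, 0.2318, 0.0325]
tool_rot: [0.003, -0.141, 0.99, 0.001]
contact_force: [0.4, 0.6, -0.7]
gripper_width: 0.387
```

```bash
python3 plan.py .61,.2305,.009,106.2; python3 -c "
from h import *
grab('scene','s21',(240,140,320,200),10)"
```

```text
t 22.0 tcp [0.6112 0.2318 0.0325] yaw 106.17 tilt [0.005  0.0019] f [ 0.4  0.6 -0.7] w 0.387 j [ 0.25  0.26  1.67  0.    1.2  -1.6 ]
.61,.2305,.009,106.2 linear [0.0016, -0.0009, 0.0235] rot [0.02, 0.31, -0.03] dist 0.024
```

View pics/s21.png

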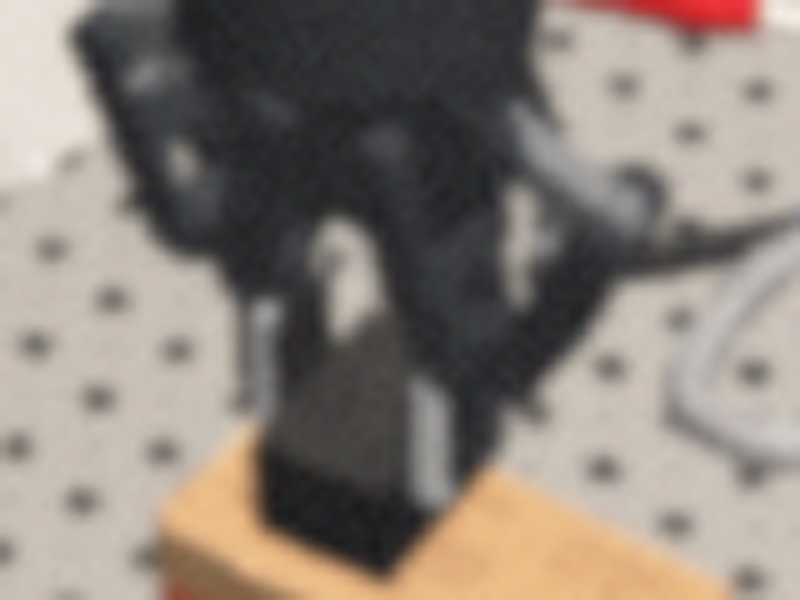

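```bash
python3 plan.py .6112,.2318,.10,106.2 .4484,.0783,.10,69.75 .4484,.0783,.0,69.75
```

```text
t 22.05 tcp [0.611  0.2317 0.0321] yaw 106.17 tilt [0.0046 0.0018] f [ 0.7 -0.1 -1. ] w 0.39 j [ 0.25  0.26  1.67  0.    1.2  -1.6 ]
.6112,.2318,.10,106.2 linear [-0.0006, 0.0, -0.0679] rot [0.03, 0.28, -0.03] dist 0.068
.4484,.0783,.10,69.75 linear [0.1985, -0.102, -0.0689] rot [0.11, 0.26, 36.42] dist 0.234
.4484,.0783,.0,69.75 linear [0.199, -0.1021, 0.0311] rot [0.11, 0.26, 36.42] dist 0.226
```

{"name": "apply_moves", "arguments": {
  "commands": [
    {"linear": [0,0,-0.03],"delta_rot": [0,0.2,0],"fingers": 180},
    {"linear": [0,0,-0.06],"delta_rot": [0,0.2,0],"fingers": 180},
    {"linear": [0.03,-0.015,-0.07],"delta_rot": [0,0.2,7],"fingers": 180},
    {"linear": [0.07,-0.036,-0.07],"delta_rot": [0,0.2,14],"fingers": 180},
    {"linear": [0.11,-0.057,-0.07],"delta_rot": [0,0.2,21],"fingers": 180},
    {"linear": [0.15,-0.077,-0.07],"delta_rot": [0,0.2,28],"fingers": 180},
    {"linear": [0.199,-0.102,-0.06],"delta_rot": [0,0.2,36.4],"fingers": 180},
    {"linear": [0.199,-0.102,-0.05],"delta_rot": [0,0.2,36.4],"fingers": 180}
  ]
}}

```text
time: 22.85
tool_pos: [0.4438, 0.0761, 0.0791]
tool_rot: [-0.001, 0.178, 0.984, 0.0]
contact_force: [-0.2, 1.4, -1.6]
gripper_width: 0.391
```

```bash
python3 plan.py .4484,.0783,.0,69.75 .4484,.0783,-.0117,69.75
```

```text
t 22.85 tcp [0.4438 0.0761 0.0791] yaw 69.51 tilt [-0.002   0.0007] f [-0.2  1.4 -1.6] w 0.391 j [ 0.   -0.28  2.12  0.    1.3  -1.21]
.4484,.0783,.0,69.75 linear [-0.0037, 0.0036, 0.0791] rot [-0.0, -0.12, -0.24] dist 0.079
.4484,.0783,-.0117,69.75 linear [-0.0037, 0.0036, 0.0908] rot [-0.0, -0.12, -0.24] dist 0.091
```

{"name": "apply_moves", "arguments": {
  "commands": [
    {"linear": [-0.001,0.001,0.03],"delta_rot": [0,0,-0.1],"fingers": 180},
    {"linear": [-0.001,0.001,0.055],"delta_rot": [0,0,-0.1],"fingers": 180},
    {"linear": [-0.001,0.001,0.075],"delta_rot": [0,0,-0.1],"fingers": 180},
    {"linear": [-0.001,0.001,0.08],"delta_rot": [0,0,-0.1],"fingers": 180},
    {"linear": [-0.001,0.001,0.08],"delta_rot": [0,0,-0.1],"fingers": 180},
    {"linear": [-0.001,0.001,0.08],"delta_rot": [0,0,-0.1],"fingers": 180},
    {"linear": [-0.001,0.001,0.08],"delta_rot": [0,0,-0.1],"fingers": 180},
    {"linear": [-0.001,0.001,0.08],"delta_rot": [0,0,-0.1],"fingers": 180}
  ]
}}

```text
time: 23.65
tool_pos: [0.45, 0.079, 0.0018]
tool_rot: [0.001, 0.175, 0.985, 0.001]
contact_force: [0.6, 0.3, -0.6]
gripper_width: 0.392
```

```bash
python3 plan.py .4484,.0783,-.0117,69.75;  python3 -c "
from h import *
grab('scene','s22',(220,240,310,310),8)"
```

```text
t 23.65 tcp [0.45   0.079  0.0018] yaw 69.88 tilt [0.0024 0.0017] f [ 0.6  0.3 -0.6] w 0.392 j [ 0.01 -0.14  2.15  0.    1.13 -1.21]
.4484,.0783,-.0117,69.75 linear [0.0013, -0.0012, 0.0135] rot [0.14, 0.09, 0.13] dist 0.014
```

View pics/s22.png

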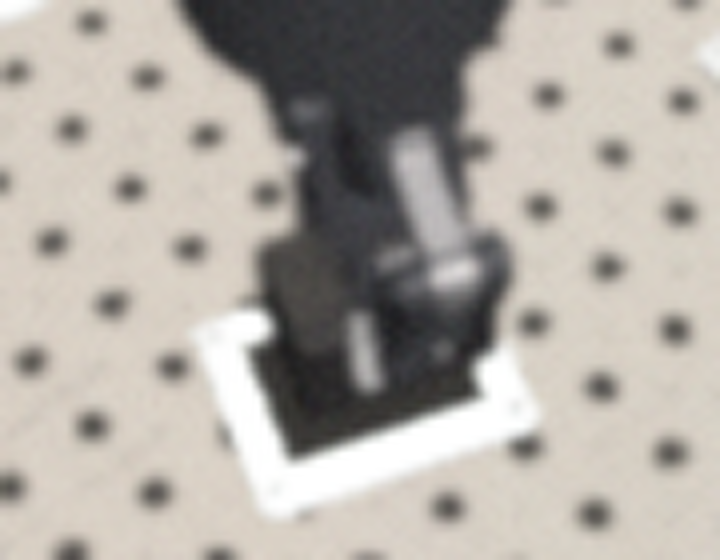

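Block is above its plate, aligned. Lower.

{"name": "apply_moves", "arguments": {
  "commands": [
    {"linear": [0.001,-0.001,0.004],"delta_rot": [0,0,0],"fingers": 180},
    {"linear": [0.001,-0.001,0.008],"delta_rot": [0,0,0],"fingers": 180},
    {"linear": [0.001,-0.001,0.01],"delta_rot": [0,0,0],"fingers": 180},
    {"linear": [0.001,-0.001,0.012],"delta_rot": [0,0,0],"fingers": 180},
    {"linear": [0.001,-0.001,0.013],"delta_rot": [0,0,0],"fingers": 180},
    {"linear": [0.001,-0.001,0.013],"delta_rot": [0,0,0],"fingers": 180},
    {"linear": [0.001,-0.001,0.013],"delta_rot": [0,0,0],"fingers": 180},
    {"linear": [0.001,-0.001,0.013],"delta_rot": [0,0,0],"fingers": 180}
  ]
}}

```text
time: 24.5
tool_pos: [0.448, 0.0784, -0.0112]
tool_rot: [-0.0, 0.175, 0.985, 0.001]
contact_force: [-3.7, -0.2, 8.8]
gripper_width: 0.388
```

```bash
python3 plan.py .4484,.0783,-.0117,69.75;  python3 -c "
from h import *
grab('scene','s23',(220,240,310,310),8)"
```

```text
t 24.5 tcp [ 0.448   0.0784 -0.0112] yaw 69.88 tilt [-0.0002  0.0017] f [-3.7 -0.2  8.8] w 0.388 j [ 0.01 -0.12  2.16  0.    1.1  -1.21]
.4484,.0783,-.0117,69.75 linear [-0.0004, 0.0, 0.0005] rot [0.08, -0.05, 0.13] dist 0.001
```

View pics/s23.png

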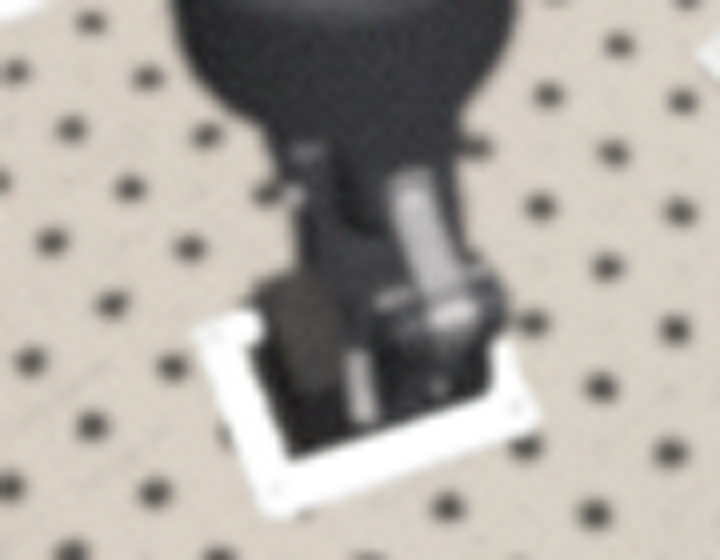

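{"name": "apply_moves", "arguments": {
  "commands": [
    {"linear": [0,0,-0.001],"delta_rot": [0,0,0],"fingers": 165},
    {"linear": [0,0,-0.001],"delta_rot": [0,0,0],"fingers": 130},
    {"linear": [0,0,-0.001],"delta_rot": [0,0,0],"fingers": 90},
    {"linear": [0,0,-0.001],"delta_rot": [0,0,0],"fingers": 90},
    {"linear": [0,0,-0.001],"delta_rot": [0,0,0],"fingers": 90},
    {"linear": [0,0,-0.015],"delta_rot": [0,0,0],"fingers": 90},
    {"linear": [0,0,-0.05],"delta_rot": [0,0,0],"fingers": 90},
    {"linear": [0,0,-0.1],"delta_rot": [0,0,0],"fingers": 90}
  ]
}}

```text
time: 25.35
tool_pos: [0.4448, 0.0781, 0.0856]
tool_rot: [-0.004, 0.175, 0.985, 0.0]
contact_force: [1.1, -0.1, 0.8]
gripper_width: 0.649
```

```bash
python3 plan.py .44,.30,.15,14 .44,.30,.15,102.6; python3 plan.py .30,-.22,.2,102.6|tail -1
```

```text
t 25.35 tcp [0.4448 0.0781 0.0856] yaw 69.87 tilt [-0.0071  0.0016] f [ 1.1 -0.1  0.8] w 0.649 j [ 0.01 -0.28  2.11  0.    1.32 -1.21]
.44,.30,.15,14 linear [0.0813, 0.2066, -0.064] rot [-0.25, -0.35, 55.87] dist 0.231
.44,.30,.15,102.6 linear [0.0813, 0.2066, -0.064] rot [0.07, -0.42, -32.73] dist 0.231
.30,-.22,.2,102.6 linear [0.0342, -0.3298, -0.1138] rot [0.07, -0.42, -32.73] dist 0.351
```

{"name": "apply_moves", "arguments": {
  "commands": [
    {"linear": [0,0,-0.03],"delta_rot": [0,0,8],"fingers": 30},
    {"linear": [0,0,-0.06],"delta_rot": [0,0,16],"fingers": 0},
    {"linear": [0,0,-0.064],"delta_rot": [0,0,24],"fingers": 0},
    {"linear": [0,0,-0.064],"delta_rot": [0,0,32],"fingers": 0},
    {"linear": [0,0,-0.064],"delta_rot": [0,0,40],"fingers": 0},
    {"linear": [0,0,-0.064],"delta_rot": [0,0,48],"fingers": 0},
    {"linear": [0,0,-0.064],"delta_rot": [0,0,56],"fingers": 0},
    {"linear": [0,0,-0.064],"delta_rot": [0,0,57.3],"fingers": 0}
  ]
}}

```text
time: 26.15
tool_pos: [0.4476, 0.078, 0.1514]
tool_rot: [-0.001, 0.626, 0.78, 0.001]
contact_force: [0.4, -0.3, 0.4]
gripper_width: 0.999
```

```bash
python3 -c "
from meas import *
grab('scene','s24',(220,160,360,265),5);grab('top','t24',(195,165,265,215),11)
im=cv2.imread('pics/t24_raw.png'); hsv=cv2.cvtColor(im,cv2.COLOR_BGR2HSV); m=cv2.inRange(hsv,(12,90,120),(22,255,255))>0
k=np.zeros_like(m);k[170:225,200:270]=1
for c in blobs(m&k,100): print('carton',rect('top',c,.0355),c.min(0),c.max(0))
T=lambda L:np.array(L)/11-.5+[195,165]
"; python3 plan.py
```

```text
carton [617.6 218.1 119.1  60.8 -77.7] [209. 179.] [259. 212.]
t 26.25 tcp [0.4476 0.0781 0.1515] yaw 12.7 tilt [-0.0001  0.0017] f [-0.3  0.3  0.4] w 1.002 j [ 0.01 -0.34  2.05  0.    1.44 -0.21]
```

View pics/t24.png

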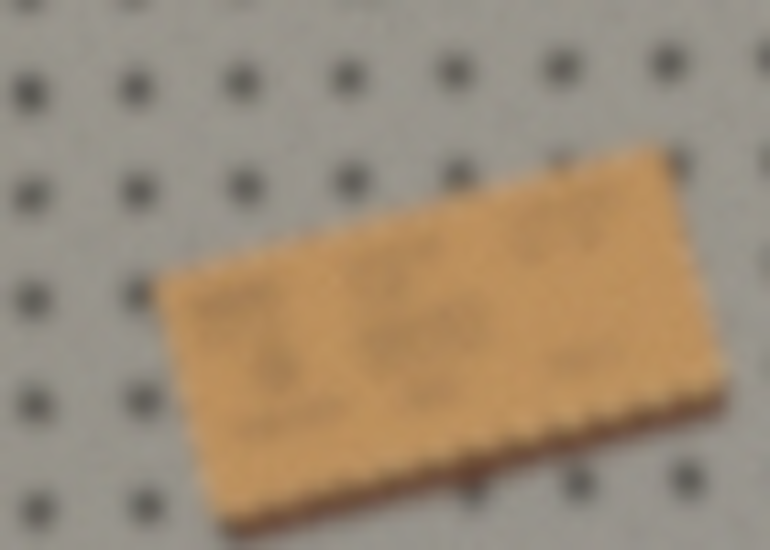

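View pics/s24.png

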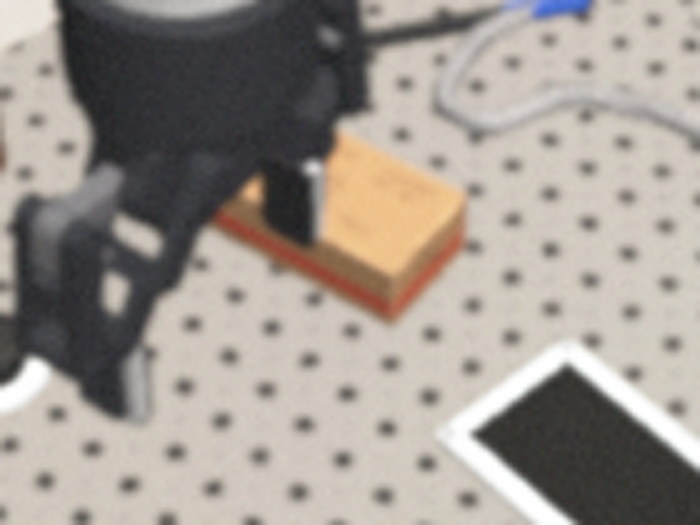

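```bash
python3 plan.py .6184,.2179,.15,12.5 .6184,.2179,.03,12.5
```

```text
t 26.25 tcp [0.4476 0.0781 0.1515] yaw 12.7 tilt [-0.0001  0.0017] f [-0.3  0.3  0.4] w 1.002 j [ 0.01 -0.34  2.05  0.    1.44 -0.21]
.6184,.2179,.15,12.5 linear [0.0989, 0.1974, 0.0017] rot [0.01, -0.1, 0.2] dist 0.221
.6184,.2179,.03,12.5 linear [0.0987, 0.1973, 0.1217] rot [0.01, -0.1, 0.2] dist 0.252
```

{"name": "apply_moves", "arguments": {
  "commands": [
    {"linear": [0.02,0.04,0],"delta_rot": [0,0,0.2],"fingers": 0},
    {"linear": [0.04,0.08,0],"delta_rot": [0,0,0.2],"fingers": 0},
    {"linear": [0.06,0.12,0],"delta_rot": [0,0,0.2],"fingers": 0},
    {"linear": [0.08,0.16,0.02],"delta_rot": [0,0,0.2],"fingers": 0},
    {"linear": [0.099,0.197,0.05],"delta_rot": [0,0,0.2],"fingers": 0},
    {"linear": [0.099,0.197,0.08],"delta_rot": [0,0,0.2],"fingers": 0},
    {"linear": [0.099,0.197,0.11],"delta_rot": [0,0,0.2],"fingers": 0},
    {"linear": [0.099,0.197,0.11],"delta_rot": [0,0,0.2],"fingers": 0}
  ]
}}

```text
time: 27.05
tool_pos: [0.6141, 0.217, 0.0355]
tool_rot: [-0.004, 0.626, 0.78, -0.004]
contact_force: [-1.1, -0.2, -0.7]
gripper_width: 1.001
```

```bash
python3 plan.py .6184,.2179,-.0235,12.5; python3 -c "
from h import *
grab('scene','s25',(220,130,330,215),7)"
```

```text
t 27.05 tcp [0.6141 0.217  0.0355] yaw 12.5 tilt [-0.0108 -0.0008] f [-1.1 -0.2 -0.7] w 1.001 j [0.22 0.27 1.66 0.   1.23 0.01]
.6184,.2179,-.0235,12.5 linear [-0.0001, 0.005, 0.059] rot [-0.62, -0.09, 0.0] dist 0.059
```

View pics/s25.png

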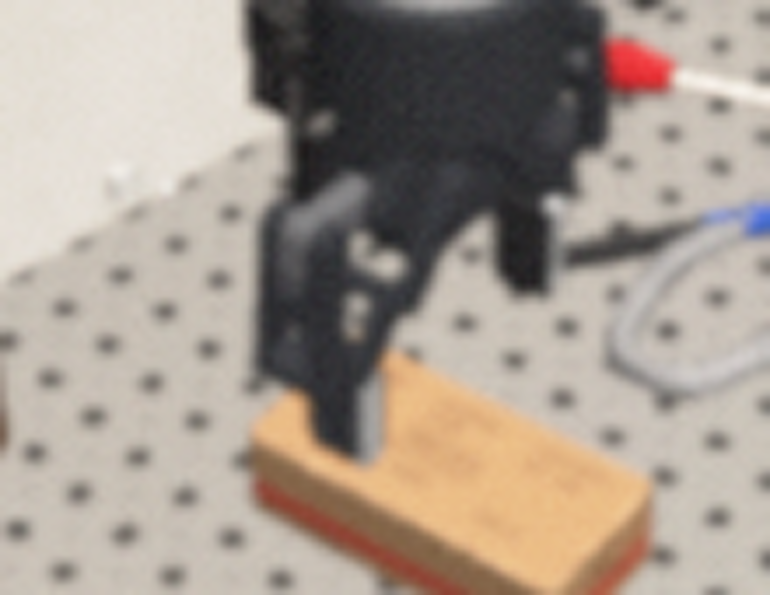

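{"name": "apply_moves", "arguments": {
  "commands": [
    {"linear": [0,0.002,0.01],"delta_rot": [-0.2,0,0],"fingers": 0},
    {"linear": [0,0.002,0.02],"delta_rot": [-0.2,0,0],"fingers": 0},
    {"linear": [0,0.002,0.02],"delta_rot": [-0.2,0,0],"fingers": 0},
    {"linear": [0,0.002,0.02],"delta_rot": [-0.2,0,0],"fingers": 0},
    {"linear": [0,0.002,0.02],"delta_rot": [-0.2,0,0],"fingers": 0},
    {"linear": [0,0.002,0.02],"delta_rot": [-0.2,0,0],"fingers": 0},
    {"linear": [0,0.002,0.02],"delta_rot": [-0.2,0,0],"fingers": 0},
    {"linear": [0,0.002,0.02],"delta_rot": [-0.2,0,0],"fingers": 0}
  ]
}}

```text
time: 27.9
tool_pos: [0.6205, 0.2183, 0.0222]
tool_rot: [0.001, 0.627, 0.779, 0.002]
contact_force: [0.9, -0.7, -0.3]
gripper_width: 0.997
```

```bash
python3 plan.py .6184,.2179,-.0235,12.5; python3 -c "
from h import *
grab('scene','s26',(220,130,330,215),7)"
```

```text
t 27.9 tcp [0.6205 0.2183 0.0222] yaw 12.37 tilt [0.0039 0.0025] f [ 0.9 -0.7 -0.3] w 0.997 j [0.22 0.28 1.66 0.   1.19 0.01]
.6184,.2179,-.0235,12.5 linear [0.0, -0.0023, 0.0457] rot [0.25, -0.09, -0.13] dist 0.046
```

View pics/s26.png

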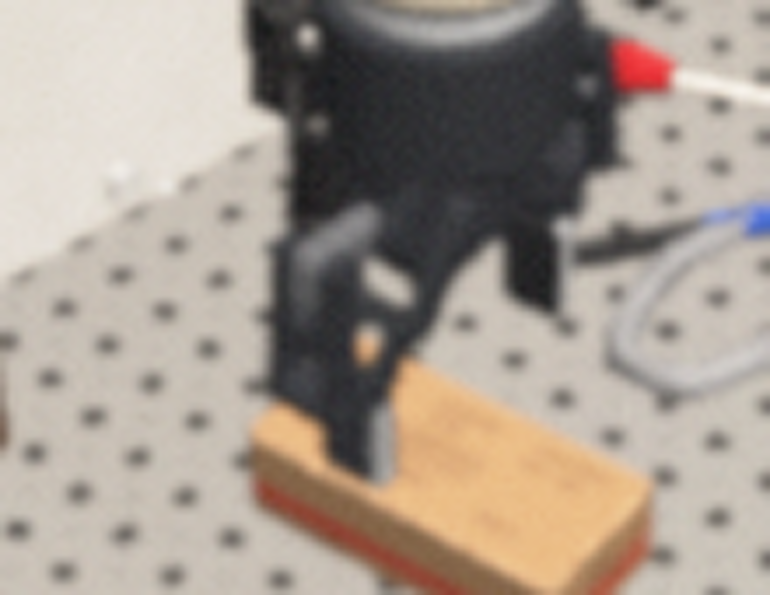

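```bash
python3 -c "
from h import *
w=np.radians(12.4); y=np.array([np.cos(w),np.sin(w),0]); x=np.array([np.cos(w+np.pi/2),np.sin(w+np.pi/2),0])
for z in (.055,.065,.075,.085):
  for s in(-1,1):
    X=np.array([.6205,.2183,z])+s*.011*x; print(z,s,((proj('scene',[X-y*.0425,X+y*.0425])-[220,130]+.5)*7).round(0).tolist())
"
```

```text
0.055 -1 [[400.0, 511.0], [557.0, 354.0]]
0.055 1 [[343.0, 481.0], [502.0, 327.0]]
0.065 -1 [[399.0, 489.0], [558.0, 332.0]]
0.065 1 [[342.0, 458.0], [502.0, 304.0]]
0.075 -1 [[399.0, 466.0], [558.0, 309.0]]
0.075 1 [[341.0, 436.0], [502.0, 281.0]]
0.085 -1 [[398.0, 443.0], [559.0, 286.0]]
0.085 1 [[340.0, 413.0], [502.0, 258.0]]
```

{"name": "apply_moves", "arguments": {
  "commands": [
    {"linear": [0,-0.001,0.012],"delta_rot": [0.1,0,0],"fingers": 0},
    {"linear": [0,-0.001,0.024],"delta_rot": [0.1,0,0],"fingers": 0},
    {"linear": [0,-0.001,0.034],"delta_rot": [0.1,0,0],"fingers": 0},
    {"linear": [0,-0.001,0.042],"delta_rot": [0.1,0,0],"fingers": 0},
    {"linear": [0,-0.001,0.045],"delta_rot": [0.1,0,0],"fingers": 0},
    {"linear": [0,-0.001,0.045],"delta_rot": [0.1,0,0],"fingers": 0},
    {"linear": [0,-0.001,0.045],"delta_rot": [0.1,0,0],"fingers": 0},
    {"linear": [0,-0.001,0.045],"delta_rot": [0.1,0,0],"fingers": 0}
  ]
}}

```text
time: 28.75
tool_pos: [0.6201, 0.2182, -0.0224]
tool_rot: [0.0, 0.627, 0.779, 0.002]
contact_force: [-0.2, -0.4, 0.5]
gripper_width: 0.999
```

```bash
python3 plan.py .6184,.2179,-.0235,12.5; python3 -c "
from h import *
grab('scene','s27',(220,130,330,215),7)"
```

```text
t 28.75 tcp [ 0.6201  0.2182 -0.0224] yaw 12.37 tilt [0.003  0.0023] f [-0.2 -0.4  0.5] w 0.999 j [0.22 0.34 1.67 0.   1.12 0.01]
.6184,.2179,-.0235,12.5 linear [0.0, -0.0018, 0.0011] rot [0.2, -0.09, -0.13] dist 0.002
```

View pics/s27.png

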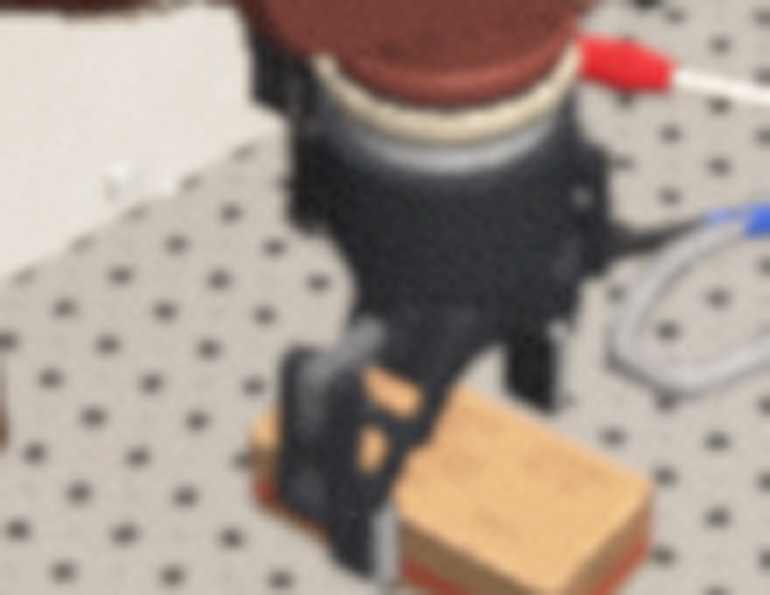

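{"name": "apply_moves", "arguments": {
  "commands": [
    {"linear": [0,-0.001,0],"delta_rot": [0,0,0],"fingers": 30},
    {"linear": [0,-0.001,0],"delta_rot": [0,0,0],"fingers": 50},
    {"linear": [0,-0.001,0],"delta_rot": [0,0,0],"fingers": 60},
    {"linear": [0,-0.001,0],"delta_rot": [0,0,0],"fingers": 75},
    {"linear": [0,-0.001,0],"delta_rot": [0,0,0],"fingers": 90},
    {"linear": [0,-0.001,0],"delta_rot": [0,0,0],"fingers": 110},
    {"linear": [0,-0.001,0],"delta_rot": [0,0,0],"fingers": 125},
    {"linear": [0,-0.001,0],"delta_rot": [0,0,0],"fingers": 125}
  ]
}}

```text
time: 29.6
tool_pos: [0.6192, 0.218, -0.0225]
tool_rot: [0.0, 0.627, 0.779, 0.002]
contact_force: [0.3, -0.4, 4.3]
gripper_width: 0.668
```

{"name": "apply_moves", "arguments": {
  "commands": [
    {"linear": [0,0,0],"delta_rot": [0,0,0],"fingers": 125},
    {"linear": [0,0,0],"delta_rot": [0,0,0],"fingers": 125},
    {"linear": [0,0,-0.003],"delta_rot": [0,0,0],"fingers": 125},
    {"linear": [0,0,-0.01],"delta_rot": [0,0,0],"fingers": 125},
    {"linear": [0,0,-0.02],"delta_rot": [0,0,0],"fingers": 125},
    {"linear": [0,0,-0.035],"delta_rot": [0,0,0],"fingers": 125},
    {"linear": [0,0,-0.05],"delta_rot": [0,0,0],"fingers": 125},
    {"linear": [0,0,-0.05],"delta_rot": [0,0,0],"fingers": 125}
  ]
}}

```text
time: 30.4
tool_pos: [0.6212, 0.2185, 0.0312]
tool_rot: [0.002, 0.627, 0.779, 0.004]
contact_force: [0.4, -0.3, -1.4]
gripper_width: 0.663
```

```bash
python3 plan.py .6143,.0250,.04,-.35; python3 -c "
from h import *
grab('scene','s28',(220,110,340,215),6)"
```

```text
t 30.4 tcp [0.6212 0.2185 0.0312] yaw 12.38 tilt [0.0084 0.0036] f [ 0.4 -0.3 -1.4] w 0.663 j [0.22 0.27 1.66 0.   1.2  0.01]
.6143,.0250,.04,-.35 linear [-0.1875, -0.0481, -0.0095] rot [0.5, -0.16, 12.73] dist 0.194
```

View pics/s28.png

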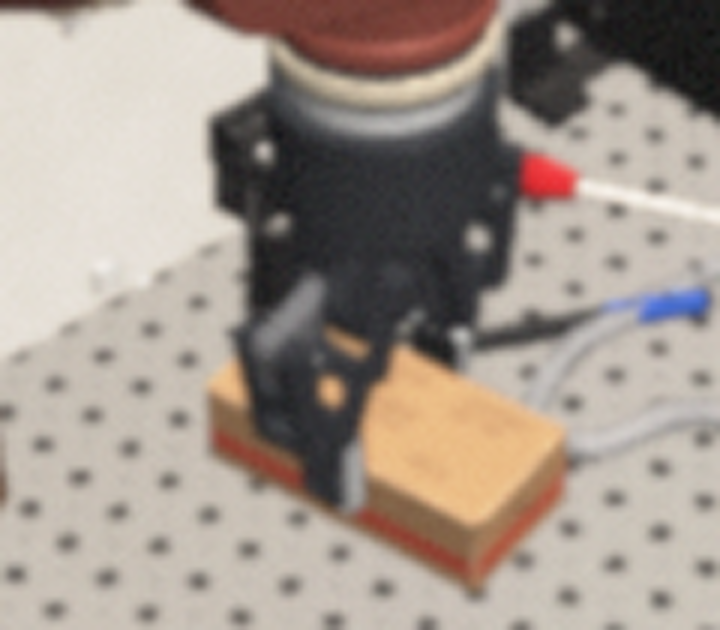

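{"name": "apply_moves", "arguments": {
  "commands": [
    {"linear": [-0.03,-0.008,-0.01],"delta_rot": [0,0,3],"fingers": 125},
    {"linear": [-0.065,-0.016,-0.01],"delta_rot": [0,0,6],"fingers": 125},
    {"linear": [-0.1,-0.025,-0.01],"delta_rot": [0,0,9],"fingers": 125},
    {"linear": [-0.14,-0.035,-0.01],"delta_rot": [0.2,0,12],"fingers": 125},
    {"linear": [-0.175,-0.043,-0.01],"delta_rot": [0.2,0,12.7],"fingers": 125},
    {"linear": [-0.187,-0.046,-0.01],"delta_rot": [0.2,0,12.7],"fingers": 125},
    {"linear": [-0.187,-0.046,-0.01],"delta_rot": [0.2,0,12.7],"fingers": 125},
    {"linear": [-0.187,-0.046,-0.01],"delta_rot": [0.2,0,12.7],"fingers": 125}
  ]
}}

```text
time: 31.25
tool_pos: [0.6134, 0.0261, 0.0362]
tool_rot: [-0.002, 0.709, 0.705, 0.0]
contact_force: [-0.5, 0.6, -1.9]
gripper_width: 0.665
```

```bash
python3 plan.py .6143,.0250,-.0165,-.35; python3 -c "
from h import *
grab('scene','s29',(280,160,400,265),6)"
```

```text
t 31.25 tcp [0.6134 0.0261 0.0362] yaw -0.32 tilt [-0.0022  0.0025] f [-0.5  0.6 -1.9] w 0.665 j [-0.08  0.18  1.76  0.    1.2  -0.08]
.6143,.0250,-.0165,-.35 linear [-0.0012, 0.0011, 0.0527] rot [-0.13, -0.14, 0.03] dist 0.053
```

View pics/s29.png

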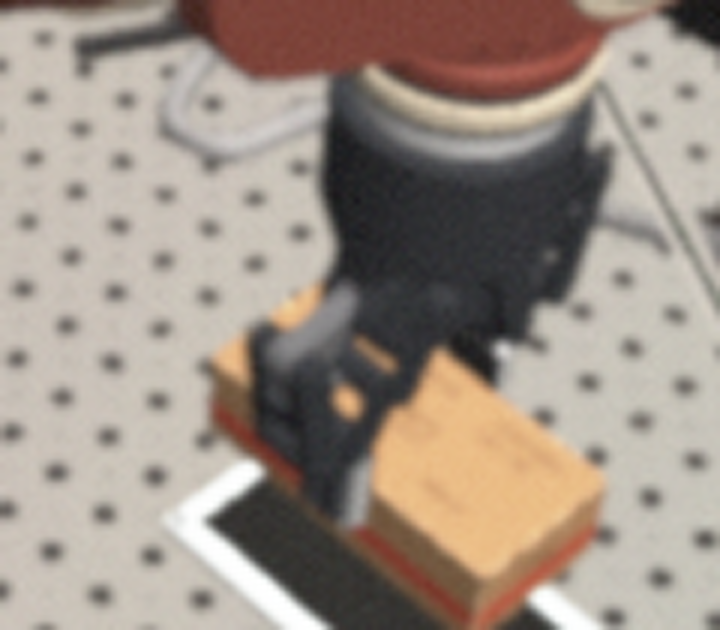

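Carton above the plate, aligned. Lower most of the way.

{"name": "apply_moves", "arguments": {
  "commands": [
    {"linear": [-0.001,0.001,0.012],"delta_rot": [-0.1,-0.1,0],"fingers": 125},
    {"linear": [-0.001,0.001,0.024],"delta_rot": [-0.1,-0.1,0],"fingers": 125},
    {"linear": [-0.001,0.001,0.034],"delta_rot": [-0.1,-0.1,0],"fingers": 125},
    {"linear": [-0.001,0.001,0.042],"delta_rot": [-0.1,-0.1,0],"fingers": 125},
    {"linear": [-0.001,0.001,0.047],"delta_rot": [-0.1,-0.1,0],"fingers": 125},
    {"linear": [-0.001,0.001,0.047],"delta_rot": [-0.1,-0.1,0],"fingers": 125},
    {"linear": [-0.001,0.001,0.047],"delta_rot": [-0.1,-0.1,0],"fingers": 125},
    {"linear": [-0.001,0.001,0.047],"delta_rot": [-0.1,-0.1,0],"fingers": 125}
  ]
}}

```text
time: 32.1
tool_pos: [0.6151, 0.0242, -0.0098]
tool_rot: [0.001, 0.709, 0.705, 0.0]
contact_force: [-0.2, 0.4, -0.5]
gripper_width: 0.663
```

```bash
python3 plan.py .6143,.0250,-.0165,-.35; python3 -c "
from h import *
grab('scene','s30',(290,200,400,295),7)"
```

```text
t 32.1 tcp [ 0.6151  0.0242 -0.0098] yaw -0.33 tilt [ 0.0013 -0.0002] f [-0.2  0.4 -0.5] w 0.663 j [-0.08  0.24  1.78 -0.    1.12 -0.08]
.6143,.0250,-.0165,-.35 linear [0.0008, -0.0009, 0.0067] rot [0.08, 0.01, 0.02] dist 0.007
```

View pics/s30.png

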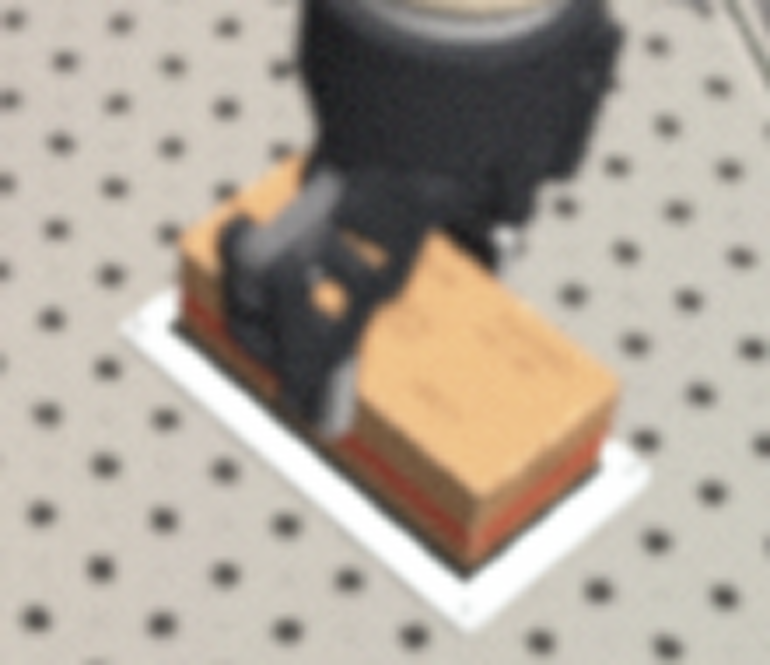

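Well centred and square; lower the last 7 mm.

{"name": "apply_moves", "arguments": {
  "commands": [
    {"linear": [0,0,0.002],"delta_rot": [0,0,0],"fingers": 125},
    {"linear": [0,0,0.004],"delta_rot": [0,0,0],"fingers": 125},
    {"linear": [0,0,0.005],"delta_rot": [0,0,0],"fingers": 125},
    {"linear": [0,0,0.006],"delta_rot": [0,0,0],"fingers": 125},
    {"linear": [0,0,0.007],"delta_rot": [0,0,0],"fingers": 125},
    {"linear": [0,0,0.007],"delta_rot": [0,0,0],"fingers": 125},
    {"linear": [0,0,0.007],"delta_rot": [0,0,0],"fingers": 125},
    {"linear": [0,0,0.007],"delta_rot": [0,0,0],"fingers": 125}
  ]
}}

```text
time: 32.95
tool_pos: [0.6149, 0.0243, -0.0164]
tool_rot: [0.0, 0.709, 0.705, 0.0]
contact_force: [-3.2, -1.1, 5.2]
gripper_width: 0.662
```

Contact at the predicted height; release and rise.

{"name": "apply_moves", "arguments": {
  "commands": [
    {"linear": [0,0,0],"delta_rot": [0,0,0],"fingers": 90},
    {"linear": [0,0,0],"delta_rot": [0,0,0],"fingers": 60},
    {"linear": [0,0,0],"delta_rot": [0,0,0],"fingers": 30},
    {"linear": [0,0,0],"delta_rot": [0,0,0],"fingers": 20},
    {"linear": [0,0,0],"delta_rot": [0,0,0],"fingers": 20},
    {"linear": [0,0,0],"delta_rot": [0,0,0],"fingers": 20},
    {"linear": [0,0,-0.01],"delta_rot": [0,0,0],"fingers": 20},
    {"linear": [0,0,-0.03],"delta_rot": [0,0,0],"fingers": 20}
  ]
}}

```text
time: 33.75
tool_pos: [0.6128, 0.0245, 0.0113]
tool_rot: [-0.001, 0.709, 0.705, -0.001]
contact_force: [-0.7, -0.6, -0.9]
gripper_width: 0.924
```

{"name": "apply_moves", "arguments": {
  "commands": [
    {"linear": [0,0,-0.03],"delta_rot": [0,0,0],"fingers": 20},
    {"linear": [0,0,-0.07],"delta_rot": [0,0,0],"fingers": 20},
    {"linear": [0,0,-0.11],"delta_rot": [0,0,0],"fingers": 20},
    {"linear": [0,0,-0.15],"delta_rot": [0,0,0],"fingers": 20},
    {"linear": [0,0,-0.19],"delta_rot": [0,0,0],"fingers": 20},
    {"linear": [0,-0.04,-0.2],"delta_rot": [0,0,0],"fingers": 20},
    {"linear": [0,-0.08,-0.2],"delta_rot": [0,0,0],"fingers": 20},
    {"linear": [0,-0.1,-0.2],"delta_rot": [0,0,0],"fingers": 20}
  ]
}}

```text
time: 34.55
tool_pos: [0.5129, 0.025, 0.2141]
tool_rot: [0.001, 0.709, 0.705, 0.001]
contact_force: [-0.3, 0.1, 0.0]
gripper_width: 0.924
```

```bash
python3 plan.py .36,-.15,.25,-.35; python3 -c "
from h import *
grab('scene','s31')
grab('top','t31')"
```

```text
t 34.55 tcp [0.5129 0.025  0.2141] yaw -0.32 tilt [ 0.002  -0.0003] f [-0.3  0.1  0. ] w 0.924 j [-0.1  -0.23  1.85 -0.    1.52 -0.09]
.36,-.15,.25,-.35 linear [-0.1759, -0.1518, -0.0362] rot [0.11, 0.02, 0.03] dist 0.235
```

View pics/s31.png

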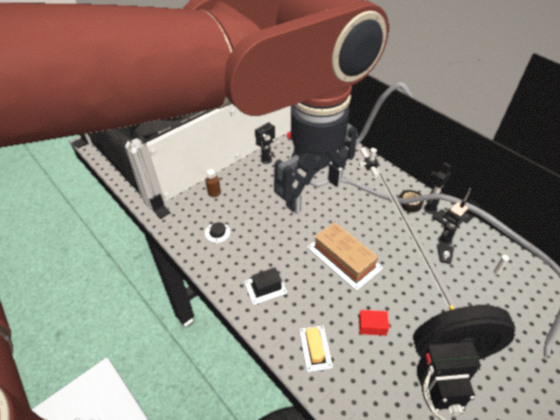

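View pics/t31.png

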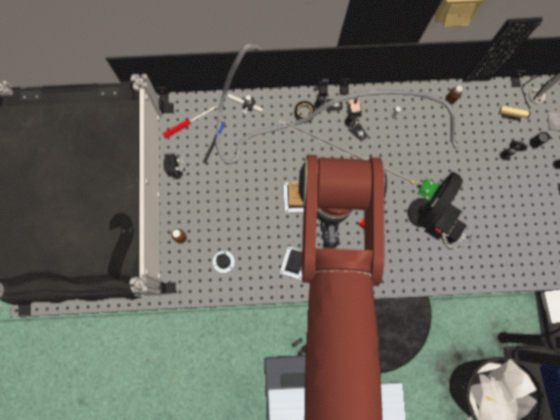

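```bash
python3 - <<'E'
from meas import *
im=cv2.imread('pics/s31_raw.png'); o=im[210:380,190:400]
cv2.imwrite('pics/s31z.png',cv2.resize(o,None,fx=3.5,fy=3.5,interpolation=cv2.INTER_CUBIC))
a=cv2.imread('pics/scene0.png').astype(int); d=np.abs(a-im).max(2)
print('bystander diff bottle',d[165:197,203:222].max(),'mount',d[122:162,255:272].max())
E
```

```text
bystander diff bottle 14 mount 16
```

View pics/s31z.png

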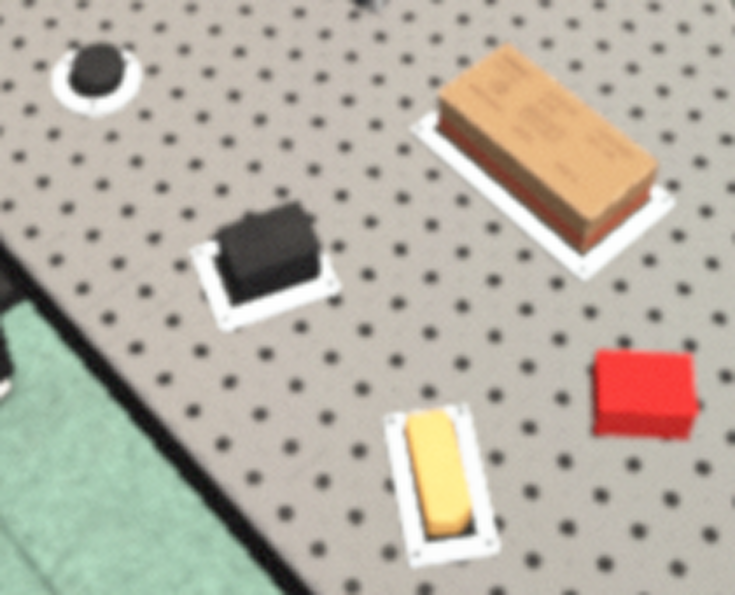

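```bash
python3 -c "
from plant import job_done; print(job_done())"
```

```text
the job is handed in; nothing more can be done
None
```

I took the pile down in order (cap, amber bar, black block, carton), laid each on its own plate, released it and handed the job in at about 34.6 s.

**Last checks:**
- **Placement:** In the final scene picture all four parts lie flat on their plates. The bar, block and carton look square and centred. I judged them by eye and did not re-measure them after release.
- **Cap:** It measured about 3 to 4 mm from the middle of its plate, within the 15 mm allowed.
- **Bystanders:** The mirror mount and the dropper bottle look the same as in the first picture, with only noise-level pixel differences.
- **Gripper:** It was open and clear of everything, with about 0 N on the tool.

**What disagreed with the description:**
- **Fingertips:** They ended about 33 to 46 mm behind the reported TCP, depending on the opening. I found this in the pictures and with one empty closing above the cap. After that I set the heights from contact.
- **Block in the pile:** Its 50 mm side lay across the carton, not along it, so I gripped it as it actually lay.
- **Cap placing:** The fingertips pressed on the plate with about 23 N on the way down, so I backed off. The cap dropped the last few millimetres and landed flat.

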